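# Reload the charcoal filter rack of the vacuum line

## Task

Turn the red isolator handle fully to its off stop. With the pump isolated, stand every charcoal cassette on end, fully home, in a slot of its own in the blue slotted rack (short edge down, any slot, either face), and stand the orange indicator tube upright, fully down, in the bore of the white holder block. When all are in, turn the isolator fully to its on stop, let go, and leave the other things on the bench where they are.

Things in the scene. Friction and masses are not known exactly. Their poses are not given: they have to be found in the camera images.
- cassette_a: Charcoal filter cassette: flat white plastic frame with black faces, a plain box 110 x 60 x 18 mm, 0.1 to 0.2 kg, symmetric. At the start it lies flat on the bench. Origin at its centre; x along the 110 mm length, y along the 60 mm width, z through the 18 mm thickness. Three or four cassettes are present; an absent one reads None throughout.
- cassette_b: Charcoal filter cassette: flat white plastic frame with black faces, a plain box 110 x 60 x 18 mm, 0.1 to 0.2 kg, symmetric. At the start it lies flat on the bench. Origin at its centre; x along the 110 mm length, y along the 60 mm width, z through the 18 mm thickness. Three or four cassettes are present; an absent one reads None throughout.
- cassette_c: Charcoal filter cassette: flat white plastic frame with black faces, a plain box 110 x 60 x 18 mm, 0.1 to 0.2 kg, symmetric. At the start it lies flat on the bench. Origin at its centre; x along the 110 mm length, y along the 60 mm width, z through the 18 mm thickness. Three or four cassettes are present; an absent one reads None throughout.
- cassette_d: Charcoal filter cassette: flat white plastic frame with black faces, a plain box 110 x 60 x 18 mm, 0.1 to 0.2 kg, symmetric. At the start it lies flat on the bench. Origin at its centre; x along the 110 mm length, y along the 60 mm width, z through the 18 mm thickness. Three or four cassettes are present; an absent one reads None throughout.
- rack: Fixed rack, aluminium base 170 (x) x 90 (y) mm, blue dividers. Origin: centre of underside, on the bench; z up. Five slots at x = -64, -32, 0, 32, 64 mm; each runs along y, 22 mm wide, 74 mm long, closed at both ends by rails 8 mm thick up to 69 mm. Dividers 10 mm thick, 71 mm high, tops rounded.
- rack_floor (a point): Middle of the rack's middle slot floor, 8 mm above the bench; axes as the rack's. A seated cassette has its length upright, thickness along the rack's x, width along its y, near mid-slot (within 20 mm); its centre is then 63 mm and its top 118 mm above the bench.
- tube: Moisture indicator tube, a cylinder 30 mm in diameter, 120 mm high, orange with a white cap, about 0.08 kg, standing upright loose on the bench. Origin at the centre of its underside; z is its axis, up.
- holder: Fixed white holder block 64 x 64 x 45 mm with one vertical round bore in the middle, 36 mm wide with a 2 mm chamfer; bore floor 9 mm above the bench. Origin at the centre of its underside; z up.
- isolator (a joint): Angle of the isolator's red handle, rad: 0 = off (stop), 1.4 = on (stop). It grows clockwise seen from above, stays where it is left, and takes about 0.12 N m to turn.
- isolator_grip (a point): Point on the vertical axis of the red isolator handle, 87 mm above the bench, to grip at; it turns with the handle: its x lies along the handle bar. The bar is 84 mm long, 14 mm thick (across) and spans 63 to 97 mm above the bench, with a hub 40 mm wide under it.
- isolator_base: Fixed grey housing of the isolator with a yellow face, 100 x 100 mm, 45 mm high (flat above that to the handle's hub). Origin at the centre of its underside; z up. At joint 0 the bar lies along its x.
- beaker: Bystander: glass beaker 72 mm wide, 85 mm high. Origin: centre of underside.
- reagent: Bystander: amber jar 68 mm wide, 130 mm high. Origin: centre of underside.
- cork_ring: Bystander: cork ring 100 mm wide, 30 mm high. Origin: centre of underside.
- spatula: Bystander: steel spatula lying on the bench.
- wrench: Bystander: wrench lying on the bench.
- solvent: Bystander: white plastic bottle 72 mm wide, 150 mm high. Origin: centre of underside.
There are look-alikes about, which are no part of the job. Leave any pink look-alike of the isolator_base alone.

How it is judged:
By the outcome, as a careful person would: the job done as asked, in the order asked, and still so for the second after the job is handed in, with the robot touching nothing.
Of cassette_a, cassette_b, cassette_c, cassette_d only 3 to 4 are there at a start; the rules pass over those that are not, and their reading is None.
At some moment in a run one of cassette_a, cassette_b, cassette_c, cassette_d may be knocked a few centimetres aside while the robot is not near it.
It also fails if it takes over 208 s, if anything falls off the work surface, if the arm or the gripper's body presses on something with over 40 N, if the wrist force passes 120 N, or if a joint passes its speed limit or range.

## Robot

A 7-joint arm with a two-finger parallel gripper is mounted at the origin on the work surface. World frame = base frame: x ahead of the robot, y to its left, z up, the work surface at z = 0. Lengths are in mm, angles in rad, forces in N, time in s.
With the tool pointing down it reaches from about 425 to 875 mm from the base axis. Payload 9.9 kg.
Tool frame: the origin (TCP) lies on the centre line of the jaws, within the pads' length; the fingertips stand arm.finger_overhang ahead of it and the grasp point (between the pads) lies 2 mm behind it (arm.finger_overhang is the distance from the TCP to the fingertips, in mm); z points along the fingers, y is the line along which they close (so a half turn about z gives the same grasp; the last joint's range is limited). The gripper opens to 85 mm and grips with 20 to 120 N. Pads are 22 mm wide; open, the fingers measure 114 mm over their backs; the gripper's body (76 mm by 85 mm) begins 54 mm behind the grasp point. The pads swing forward as they close: fully open they stand 13 mm farther back than shut.
Start: joints at [1.102, 0.576, 0.025, 1.437, -0.015, 1.129, -0.057], TCP at [253.382, -625.641, 248.289] pointing down, gripper open.
Joint ranges: [-2.76, 2.76], [-0.34, 2.15], [-1.52, 1.57], [0.19, 2.46], [-1.09, 4.23], [0.17, 1.99], [-2.82, 2.82]. Speed limits (rad/s): [2.22, 2.22, 3.01, 3.01, 3.14, 3.14, 3.14].

## Interface

Orientations are given as [roll, pitch, yaw] about the fixed x, y, z axes, in that order (R = Rz(yaw) Ry(pitch) Rx(roll)).
In Python, from workcell import arm gives the robot as it stands. The module is installed in compiled form; this text tells all that it offers.
- The arm moves only by the tool carry_out, never from a script. Its argument "deltas" is a list that holds one entry, the list of rows, each a list of 7 numbers: the shift along the tool's x, y, z normalised to -1 to 1, where 1 is 0.2 m, then the turn, a rotation vector about the tool's x, y, z normalised to -1 to 1, where 1 is 1.5 rad, then the opening, from 0 (shut) to 1 (fully open). A call has exactly 8 rows; each row is the pose to reach, as a shift and turn from the pose commanded when the call began, along the tool's axes at that moment; what a row does not reach only later rows make up. A row lasts 1/12 s, in which the tool goes at most 41.7 mm and 7.16 degrees, less where a joint would pass 70% of its speed; a pose out of reach is approached as far as the arm can. A call with a number of a shift or a turn outside -1 to 1 is refused whole. A call with a gripper value outside its range is refused whole. The fingers move at their own pace and stop on an object; "squeeze" is the grip in N (left out, the last holds). Time passes only in rows, so rows that repeat a pose let the fingers close, or fill a call up. It gives the time, the measured TCP pose, the force, the opening and the grip force at its end, in the units of the state.
- arm.read_state(): the state, without advancing time (a new reading comes with each control period).
- arm.camera(name): name is "scene" or "top" or "wrist"; returns a dict with "image" (480x640x3 uint8, red, green, blue), "intrinsics" (3x3 intrinsics, pixels), "cam_to_world" (4x4, takes a point from camera to world coordinates). Camera axes: x right, y up, looking along -z (the intrinsics and any distortion apply to the point x, -y, -z); pixel columns grow to the right and rows downward; lengths in mm; the calibration is good to about 2 mm. A picture is of the moment at which its call begins. There is no depth.
- arm.finish_job(): hands the job in; it is judged then, once.
The state is a dict: "t": time; "joints": joint angles; "joint_vel": joint speeds; "joint_torque": joint torques, N m; "tool_pos": TCP position; "tcp_rot": TCP orientation; "ft_force": force on the tool from outside, world axes, zero at the start; "moment": the same for the moment, N m; "gripper_width": opening from 0.0 (shut) to 1.0 (fully open); "finger_force": force on a finger pad.
Only numpy, scipy, OpenCV 4.12 (cv2) and the standard library are available. Lean on these libraries where they do the work, as an engineer would, in place of code of your own. Each camera call takes 0.05 s, during which the arm holds its last target. There are 200 camera calls.

## Working session

There is one attempt and no reset: what is moved stays moved. The work goes in short steps, Python scripts to look and compute and a tool call to move; the robot and the scene stay as the last step left them, time stands still between calls to the robot, and variables do not carry over. Pictures are saved under pics/ and viewed, at most 15 in all, crops included, and the job is handed in when it is done.

Besides the shell and the picture viewer there is one more tool, called after "Request:" as name(argument=value, ...) on one line, values as JSON. carry_out: Moves the arm, as the interface text tells. Its arguments: {"type":"object","properties":{"deltas":{"type":"array"},"squeeze":{"type":"number"}},"required":["deltas"]}

```bash
mkdir -p pics; ls; cat > h.py <<'E'
import numpy as np, cv2
from workcell import arm
def cam(n,save=None):
    c=arm.camera(n)
    im=cv2.cvtColor(c["image"],cv2.COLOR_RGB2BGR)
    if save: cv2.imwrite("pics/"+save+".png",im)
    return im,np.array(c["intrinsics"]),np.array(c["cam_to_world"])
def ray(uv,K,T,z):
    d=np.linalg.inv(K)@np.array([uv[0],uv[1],1.0]); d=T[:3,:3]@np.array([d[0],-d[1],-d[2]])
    o=T[:3,3]; return o+d*(z-o[2])/d[2]
def proj(p,K,T):
    q=T[:3,:3].T@(np.array(p,float)-T[:3,3]); q=np.array([q[0],-q[1],-q[2]]); r=K@q; return r[:2]/r[2]
E
python3 - <<'E'
from h import *
s=arm.read_state(); print({k:np.round(v,3).tolist() for k,v in s.items()}, arm.finger_overhang)
for n in("top","scene"):
    im,K,T=cam(n,n+"0"); print(n,K.round(1).tolist(),T.round(3).tolist())
E
```

```text
pics
{'t': 0.0, 'joints': [1.102, 0.577, 0.025, 1.438, -0.015, 1.129, -0.056], 'joint_vel': [0.001, 0.001, 0.0, -0.001, -0.0, 0.001, 0.0], 'joint_torque': [-0.002, -76.573, 2.25, -28.596, 0.015, 0.013, -0.0], 'tool_pos': [253.25, -625.227, 247.428], 'tcp_rot': [-3.14, 0.0, 0.385], 'ft_force': [0.184, -0.676, -0.513], 'moment': [-0.01, -0.012, -0.008], 'finger_force': 0.0, 'gripper_width': 1.001} 17.0
top [[495.4, 0.0, 318.9], [0.0, 495.4, 243.9], [0.0, 0.0, 1.0]] [[0.018, 0.995, -0.096, 385.407], [-1.0, 0.018, -0.007, 12.271], [-0.006, 0.096, 0.995, 1718.716], [0.0, 0.0, 0.0, 1.0]]
scene [[512.3, 0.0, 313.6], [0.0, 512.3, 240.8], [0.0, 0.0, 1.0]] [[-0.738, -0.447, 0.506, 1205.334], [0.675, -0.473, 0.566, 773.531], [-0.014, 0.759, 0.651, 951.99], [0.0, 0.0, 0.0, 1.0]]
```

View pics/top0.png

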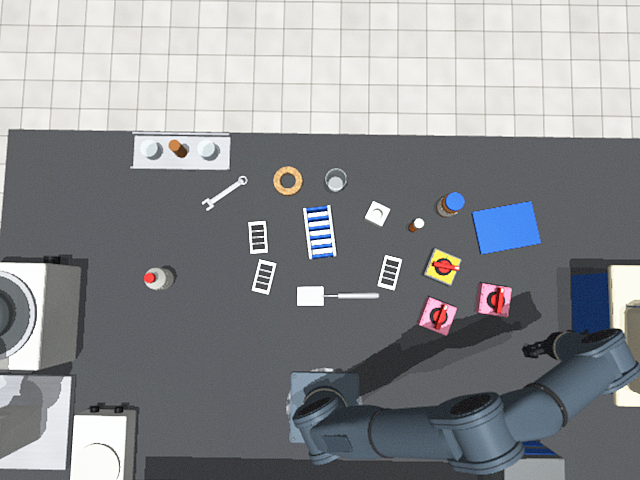

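View pics/scene0.png

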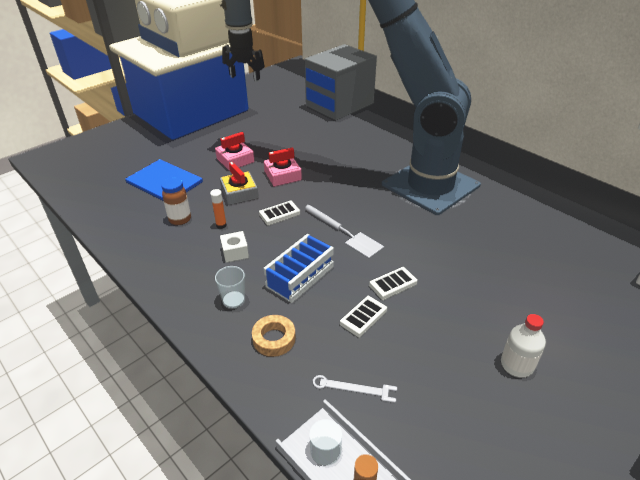

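The top view shows the following:
- **Isolator:** candidates are the yellow-faced one at (443,267) and the pink look-alikes at (437,316) and (494,300). I choose the yellow-faced one.
- **Tube:** candidates are the orange tube with a white cap at (417,226), the amber jar at (450,204) and the brown item in the tray at (178,149). I choose the tube at (417,226).
- **Cassettes:** (258,237), (264,277) and (390,272), so there are three.
- **Rack:** (320,232), with a plain blue mat at (506,228).
- **Holder:** (377,213).

Next I'll measure these and check the choice in one close crop.

```bash
cat > m.py <<'E'
from h import *
def blobs(mask,amin=20):
    cs,_=cv2.findContours(mask.astype(np.uint8),cv2.RETR_EXTERNAL,cv2.CHAIN_APPROX_NONE)
    return [c for c in cs if cv2.contourArea(c)>amin]
def rect(c,K,T,z):
    P=np.array([ray(p,K,T,z)[:2] for p in c[:,0]+0.0],np.float32)
    (x,y),(w,h),a=cv2.minAreaRect(P)
    if w<h: w,h,a=h,w,a+90
    return round(x,1),round(y,1),round(w,1),round(h,1),round(np.radians((a+90)%180-90),3)
def masks(im):
    hsv=cv2.cvtColor(im,cv2.COLOR_BGR2HSV); H,S,V=cv2.split(hsv)
    return dict(white=(S<40)&(V>170),red=((H<5)|(H>174))&(S>150)&(V>110),yellow=(H>22)&(H<35)&(S>120)&(V>120),blue=(H>100)&(H<125)&(S>150)&(V>70),orange=(H>5)&(H<16)&(S>150)&(V>60))
E
python3 - <<'E'
from m import *
im,K,T=cam("top")
m=masks(im)
for n,z,a in(("white",18,20),("red",97,15),("yellow",45,60),("blue",71,20),("orange",60,8)):
    for c in blobs(m[n],a):
        u=c[:,0].mean(0)
        if 190<u[0]<520 and 160<u[1]<335: print(n,u.round(),rect(c,K,T,z))
cv2.imwrite("pics/crop.png",cv2.resize(im[185:345,240:520],None,fx=2.8,fy=2.8,interpolation=cv2.INTER_CUBIC))
E
```

```text
white [333. 296.] (373.6, -41.8, 276.6, 64.5, np.float64(-1.552))
white [264. 276.] (434.1, 212.8, 111.0, 61.0, np.float64(-0.219))
white [389. 272.] (456.3, -218.4, 111.5, 61.9, np.float64(-0.242))
white [258. 237.] (570.1, 237.0, 111.6, 62.0, np.float64(0.094))
white [419. 223.] (629.9, -318.2, 31.4, 31.3, np.float64(0.018))
white [319. 231.] (592.8, 24.5, 176.2, 95.2, np.float64(0.137))
white [377. 213.] (660.3, -175.2, 69.1, 66.6, np.float64(-0.451))
white [335. 184.] (761.3, -28.2, 49.8, 47.3, np.float64(0.794))
white [223. 193.] (726.3, 357.8, 177.8, 37.1, np.float64(-0.915))
red [439. 316.] (313.9, -368.5, 78.9, 40.0, np.float64(-0.543))
red [493. 299.] (371.2, -544.8, 36.8, 15.6, np.float64(-0.14))
red [500. 301.] (368.4, -568.4, 78.4, 16.8, np.float64(-0.14))
red [444. 266.] (476.3, -386.9, 63.8, 40.2, np.float64(-1.335))
yellow [440. 274.] (457.8, -386.4, 86.7, 44.1, np.float64(1.206))
yellow [444. 258.] (497.7, -402.4, 86.8, 44.4, np.float64(1.204))
blue [322. 255.] (505.9, 13.3, 67.8, 11.4, np.float64(-1.442))
blue [321. 246.] (537.5, 17.2, 68.4, 11.2, np.float64(-1.428))
blue [320. 237.] (568.2, 21.2, 68.4, 11.9, np.float64(-1.442))
blue [319. 227.] (599.3, 25.0, 68.2, 12.2, np.float64(-1.428))
blue [318. 218.] (630.0, 30.6, 65.0, 13.5, np.float64(-1.428))
blue [317. 209.] (662.3, 34.6, 65.5, 16.9, np.float64(-1.428))
blue [506. 227.] (611.6, -599.4, 204.8, 145.9, np.float64(-1.368))
blue [454. 201.] (697.4, -428.9, 61.6, 57.1, np.float64(-0.006))
orange [412. 227.] (606.5, -286.4, 27.1, 19.8, np.float64(0.589))
orange [447. 206.] (683.2, -408.1, 65.5, 32.9, np.float64(0.596))
```

View pics/crop.png

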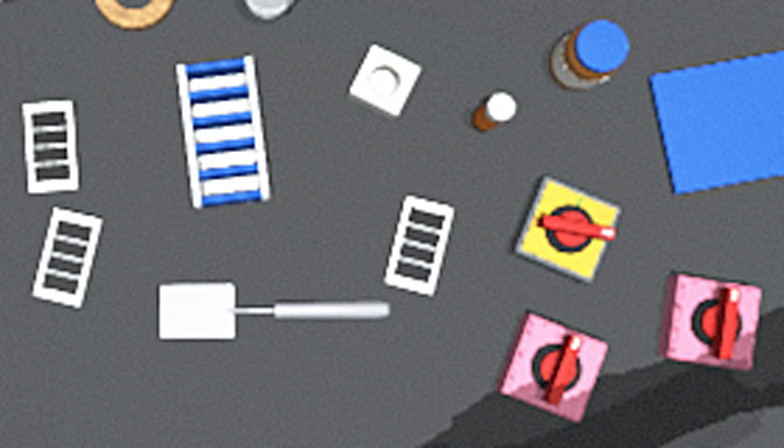

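The crop confirms the choices: the yellow-faced isolator at crop (570,230), with its bar near the on position, and three cassettes at crop (50,145), (68,255) and (420,245). The tube cap is at (500,108). Next comes a planning helper, then a move over the isolator.

```bash
cat > p.py <<'E'
from m import *
from scipy.spatial.transform import Rotation as Ro
def cur():
    s=arm.read_state(); return np.array(s["tool_pos"]),Ro.from_euler("xyz",s["tcp_rot"]),s
def tool(yaw,tilt=0,tx=0):  # tilt: rotation about tool y (positive: z towards tool x)
    return Ro.from_euler("z",yaw)*Ro.from_euler("x",np.pi)*Ro.from_euler("y",tilt)
def plan(*way, start=None):
    p,R,_=cur()
    if start: p,R=np.array(start[0],float),start[1]
    for q,Q in way:
        q=np.array(q,float); d=R.inv().apply(q-p)/200; w=(R.inv()*Q).as_rotvec()/1.5
        print("row",np.round(d,3).tolist(),np.round(w,3).tolist(),"rows needed %.1f"%max(np.linalg.norm(d)*200/41.7,np.linalg.norm(w)*1.5/0.125))
        p,R=q,Q
def st():
    p,R,s=cur(); print("t%.2f"%s["t"],p.round(1),np.round(s["tcp_rot"],3),"F",np.round(s["ft_force"],1),"M",np.round(s["moment"],2),"g",np.round(s["gripper_width"],3),np.round(s["finger_force"],1),"j",np.round(s["joints"],2))
E
python3 - <<'E'
from p import *
plan(([478,-394,300],tool(1.376)))
p,R,s=cur(); print(R.as_matrix().round(3))
im,K,T=cam("top")
for u,z in(((419,223),120),((377,213),45),((440,274),45),((444,258),45)): print(u,ray(u,K,T,z))
m=masks(im)
for c in blobs(m["white"],20):
    u=c[:,0].mean(0)
    if abs(u[0]-419)<5 and abs(u[1]-223)<5: print("cap",rect(c,K,T,120))
    if abs(u[0]-377)<5 and abs(u[1]-213)<5: print("holder",rect(c,K,T,45))
    if abs(u[0]-319)<5 and abs(u[1]-231)<5: print("rack",rect(c,K,T,69))
y=np.vstack([c for c in blobs(m["yellow"],60) if 425<c[:,0].mean(0)[0]<460]); print("iso",rect(y,K,T,45))
E
```

```text
row [1.476, -0.651, -0.261] [-0.001, -0.0, -0.661] rows needed 7.9
[[ 0.927  0.375 -0.001]
 [ 0.375 -0.927  0.001]
 [-0.    -0.001 -1.   ]]
(419, 223) [ 613.58821165 -300.01904262  120.        ]
(377, 213) [ 656.18695789 -171.56435426   45.        ]
(440, 274) [ 452.15534286 -385.18974761   45.        ]
(444, 258) [ 506.43097127 -398.95614448   45.        ]
cap (615.2, -298.4, 29.5, 29.4, np.float64(0.018))
rack (586.5, 24.3, 170.9, 92.9, np.float64(0.138))
holder (655.9, -172.2, 68.0, 65.5, np.float64(-0.451))
iso (477.8, -394.1, 87.4, 86.3, np.float64(1.181))
```

Request:
carry_out(deltas=[[[0.2,-0.09,-0.035,0,0,-0.08,1],[0.4,-0.175,-0.07,0,0,-0.16,1],[0.6,-0.26,-0.105,0,0,-0.24,1],[0.8,-0.35,-0.14,0,0,-0.32,1],[0.8,-0.35,-0.14,0,0,-0.35,1],[0.8,-0.35,-0.14,0,0,-0.35,1],[0.8,-0.35,-0.14,0,0,-0.35,1],[0.8,-0.35,-0.14,0,0,-0.35,1]]])

```text
t: 0.87
tool_pos: [374.2, -501.6, 276.0]
tcp_rot: [-3.141, 0.001, 0.907]
ft_force: [-0.6, -0.1, -1.4]
gripper_width: 1.002
finger_force: 0.0
```

Request:
carry_out(deltas=[[[0.18,0.02,-0.03,0,0,-0.08,1],[0.36,0.04,-0.06,0,0,-0.16,1],[0.54,0.06,-0.09,0,0,-0.24,1],[0.736,0.078,-0.121,0,0,-0.311,1],[0.736,0.078,-0.121,0,0,-0.311,1],[0.736,0.078,-0.121,0,0,-0.311,1],[0.736,0.078,-0.121,0,0,-0.311,1],[0.736,0.078,-0.121,0,0,-0.311,1]]])

```text
t: 1.53
tool_pos: [476.3, -396.1, 300.0]
tcp_rot: [-3.14, 0.001, 1.372]
ft_force: [0.4, -0.2, 0.1]
gripper_width: 1.001
finger_force: 0.0
```

```bash
python3 - <<'E'
from p import *
st()
im,K,T=cam("wrist","w1"); print(K.round(1).tolist(),T.round(3).tolist())
p,R,_=cur(); print("cam in tool",R.inv().apply(T[:3,3]-p), (R.inv().as_matrix()@T[:3,:3]).round(3).tolist())
E
```

```text
t1.53 [ 476.3 -396.1  300. ] [-3.140e+00  1.000e-03  1.372e+00] F [ 0.4 -0.2  0.1] M [ 0.03 -0.01  0.01] g 1.001 0.0 j [ 0.78  0.46 -0.26  1.51  0.13  1.19  0.3 ]
[[358.6, 0.0, 314.8], [0.0, 358.6, 241.9], [0.0, 0.0, 1.0]] [[0.98, 0.19, 0.059, 491.608], [-0.199, 0.939, 0.281, -325.104], [-0.002, -0.288, 0.958, 425.895], [0.0, 0.0, 0.0, 1.0]]
cam in tool [  72.41462743    0.73635622 -125.93176137] [[-0.001, 0.958, 0.287], [1.0, 0.001, 0.001], [0.001, 0.287, -0.958]]
```

View pics/w1.png

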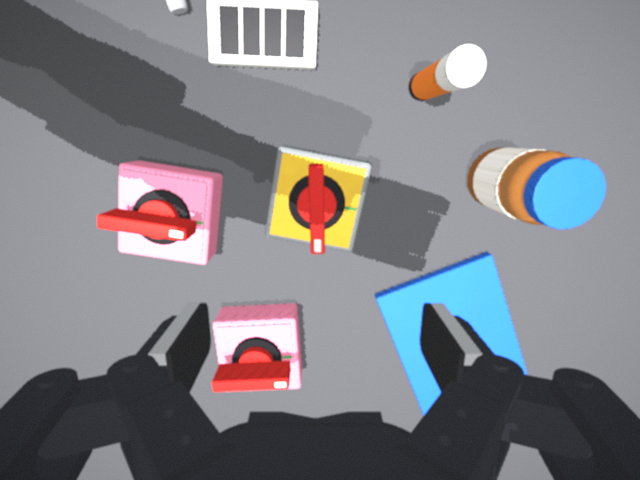

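The wrist view shows the yellow isolator at (318,200) with its bar upright in the image, so it lines up with tool x. The tube is at (450,75), cassette C at (263,33), and the pink look-alikes at (165,212) and (258,365).

```bash
python3 - <<'E'
from p import *
im,K,T=cam("wrist"); m=masks(im)
y=np.vstack(blobs(m["yellow"],100)); print("iso",rect(y,K,T,45))
r=(m["red"]*255).astype(np.uint8); 
for c in blobs(r,200): print("red",c[:,0].mean(0),cv2.minAreaRect(c))
# bar: rows outside hub
ys,xs=np.where(m["red"]);k=(xs>290)&(xs<345)&(ys>150)&(ys<265)
pts=[]
for v in list(range(170,185))+list(range(228,238)):
    q=xs[k&(ys==v)]; pts.append(ray((q.mean(),v),K,T,97)[:2]); 
pts=np.array(pts); vx,vy,x0,y0=cv2.fitLine(pts.astype(np.float32),cv2.DIST_L2,0,.01,.01).ravel(); print("bar angle",np.arctan2(vy,vx)%np.pi,x0,y0)
ys=ys[k]; print("ends",ray((317,ys.min()),K,T,97),ray((317,ys.max()),K,T,97),ys.min(),ys.max())
E
```

```text
iso (478.5, -393.2, 88.2, 88.0, np.float64(-0.387))
red [252.53398058 372.91747573] ((250.26258850097656, 368.133544921875), (42.14501190185547, 77.88300323486328), 87.20729064941406)
red [149.54711246 223.85106383] ((147.31170654296875, 217.02279663085938), (97.44051361083984, 39.232154846191406), 11.53462028503418)
red [316.26406926 212.63203463] ((316.5, 209.0), (88.0, 39.0), 90.0)
bar angle 1.3938962 480.48196 -381.95654
ends [ 487.72243042 -351.18241116   97.        ] [ 471.29643451 -433.01051144   97.        ] 165 253
```

```bash
python3 - <<'E'
from p import *
plan(([478.8,-392.6,150],tool(1.39)),([478.8,-392.6,86],tool(1.39)))
E
```

```text
row [0.018, 0.008, 0.75] [-0.001, 0.0, -0.012] rows needed 3.6
row [0.0, -0.0, 0.32] [0.0, 0.0, 0.0] rows needed 1.5
```

Request:
carry_out(deltas=[[[0.018,0.008,0.15,0,0,-0.012,1],[0.018,0.008,0.3,0,0,-0.012,1],[0.018,0.008,0.45,0,0,-0.012,1],[0.018,0.008,0.6,0,0,-0.012,1],[0.018,0.008,0.75,0,0,-0.012,1],[0.018,0.008,0.75,0,0,-0.012,1],[0.018,0.008,0.75,0,0,-0.012,1],[0.018,0.008,0.75,0,0,-0.012,1]]])

```text
t: 2.3
tool_pos: [480.7, -391.8, 152.0]
tcp_rot: [3.14, 0.001, 1.393]
ft_force: [0.3, 0.5, 0.4]
gripper_width: 1.001
finger_force: 0.0
```

Request:
carry_out(deltas=[[[0,0,0.1,0,0,0,1],[0,0,0.2,0,0,0,1],[0,0,0.32,0,0,0,1],[0,0,0.32,0,0,0,0],[0,0,0.32,0,0,0,0],[0,0,0.32,0,0,0,0],[0,0,0.32,0,0,0,0],[0,0,0.32,0,0,0,0]]], squeeze=40)

```text
t: 2.97
tool_pos: [481.1, -391.5, 88.3]
tcp_rot: [3.139, 0.001, 1.394]
ft_force: [0.7, 0.1, -0.0]
gripper_width: 0.299
finger_force: 0.0
```

Request:
carry_out(deltas=[[[0,0,0,0,0,0,0],[0,0,0,0,0,0,0],[0,0,0,0,0,0,0],[0,0,0,0,0,0,0],[0,0,0,0,0,0,0],[0,0,0,0,0,0,0],[0,0,0,0,0,0,0],[0,0,0,0,0,0,0]]])

```text
t: 3.63
tool_pos: [478.8, -391.0, 87.9]
tcp_rot: [-3.14, 0.001, 1.394]
ft_force: [-8.0, 1.6, 12.8]
gripper_width: 0.158
finger_force: 40.9
```

```bash
python3 -c "
from p import *
st()"
```

```text
t3.63 [ 478.8 -391.    87.9] [-3.140e+00  1.000e-03  1.394e+00] F [-8.   1.6 12.8] M [0.57 1.64 0.04] g 0.158 40.9 j [ 0.75  0.67 -0.23  1.76  0.21  0.74  0.23]
```

Request:
carry_out(deltas=[[[0,-0.011,0,0,0,-0.06,0],[0,-0.011,0,0,0,-0.12,0],[0,-0.011,0,0,0,-0.18,0],[0,-0.011,0,0,0,-0.24,0],[0,-0.011,0,0,0,-0.3,0],[0,-0.011,0,0,0,-0.36,0],[0,-0.011,0,0,0,-0.42,0],[0,-0.011,0,0,0,-0.48,0]]])

```text
t: 4.3
tool_pos: [477.8, -391.1, 87.9]
tcp_rot: [-3.141, 0.001, 2.118]
ft_force: [-4.5, 0.1, 9.1]
gripper_width: 0.153
finger_force: 40.5
```

Request:
carry_out(deltas=[[[0,0,0,0,0,-0.06,0],[0,0,0,0,0,-0.12,0],[0,0,0,0,0,-0.18,0],[0,0,0,0,0,-0.24,0],[0,0,0,0,0,-0.3,0],[0,0,0,0,0,-0.36,0],[0,0,0,0,0,-0.42,0],[0,0,0,0,0,-0.42,0]]])

```text
t: 4.97
tool_pos: [477.3, -391.7, 87.9]
tcp_rot: [-3.139, 0.0, 2.749]
ft_force: [-6.4, -0.1, 12.2]
gripper_width: 0.158
finger_force: 40.8
```

```bash
python3 -c "
from p import *
st()"
```

```text
t4.97 [ 477.3 -391.7   87.9] [-3.139  0.     2.749] F [-6.4 -0.1 12.2] M [0.04 1.05 0.14] g 0.158 40.8 j [ 0.98  0.72 -0.61  1.76  0.54  0.83  1.29]
```

Request:
carry_out(deltas=[[[0,0,0,0,0,-0.02,0],[0,0,0,0,0,-0.04,0],[0,0,0,0,0,-0.05,0],[0,0,0,0,0,-0.06,0],[0,0,0,0,0,-0.06,0],[0,0,0,0,0,-0.06,0],[0,0,0,0,0,-0.06,0],[0,0,0,0,0,-0.06,0]]])

```text
t: 5.63
tool_pos: [477.3, -391.7, 88.0]
tcp_rot: [-3.14, -0.0, 2.829]
ft_force: [-5.8, 0.9, 11.3]
gripper_width: 0.161
finger_force: 66.7
```

```bash
python3 -c "
from p import *
st()"
```

```text
t5.63 [ 477.3 -391.7   88. ] [-3.14  -0.     2.829] F [-5.8  0.9 11.3] M [ 0.22  1.   -1.9 ] g 0.161 66.7 j [ 0.99  0.73 -0.63  1.76  0.56  0.84  1.36]
```

Request:
carry_out(deltas=[[[0,0,0,0,0,-0.05,0.5],[0,0,0,0,0,-0.05,1],[0,0,0,0,0,-0.05,1],[0,0,0,0,0,-0.05,1],[0,0,-0.2,0,0,-0.05,1],[0,0,-0.4,0,0,-0.05,1],[0,0,-0.6,0,0,-0.05,1],[0,0,-0.75,0,0,-0.05,1]]])

```text
t: 6.3
tool_pos: [478.9, -390.1, 239.8]
tcp_rot: [-3.141, 0.002, 2.908]
ft_force: [0.0, 0.1, -0.2]
gripper_width: 0.998
finger_force: 0.0
```

```bash
python3 - <<'E'
from p import *
st()
a=([550,-345,260],tool(1.95)); b=([615,-298,260],tool(1.2))
plan(a,b)
E
```

```text
t6.30 [ 478.9 -390.1  239.8] [-3.141e+00  2.000e-03  2.908e+00] F [ 0.   0.1 -0.2] M [-0.05 -0.1  -0.03] g 0.998 0.0 j [ 1.06  0.58 -0.75  1.59  0.42  1.14  1.55]
row [-0.294, 0.302, -0.1] [0.001, 0.001, 0.639] rows needed 7.7
row [0.098, 0.389, 0.0] [-0.0, -0.0, 0.5] rows needed 6.0
```

Request:
carry_out(deltas=[[[-0.04,0.04,-0.02,0,0,0.08,1],[-0.08,0.08,-0.04,0,0,0.16,1],[-0.12,0.12,-0.06,0,0,0.24,1],[-0.16,0.16,-0.08,0,0,0.32,1],[-0.2,0.2,-0.1,0,0,0.4,1],[-0.24,0.25,-0.1,0,0,0.48,1],[-0.294,0.302,-0.1,0,0,0.56,1],[-0.294,0.302,-0.1,0,0,0.639,1]]])

```text
t: 6.97
tool_pos: [552.0, -342.2, 256.7]
tcp_rot: [3.139, -0.001, 1.947]
ft_force: [1.0, 0.4, -0.6]
gripper_width: 0.999
finger_force: 0.0
```

Request:
carry_out(deltas=[[[0.02,0.06,0,0,0,0.08,1],[0.03,0.12,0,0,0,0.16,1],[0.05,0.2,0,0,0,0.24,1],[0.07,0.28,0,0,0,0.32,1],[0.098,0.34,0,0,0,0.4,1],[0.098,0.389,0,0,0,0.48,1],[0.098,0.389,0,0,0,0.5,1],[0.098,0.389,0,0,0,0.5,1]]])

```text
t: 7.63
tool_pos: [615.0, -296.9, 256.3]
tcp_rot: [-3.141, -0.0, 1.2]
ft_force: [-0.1, 0.1, -0.0]
gripper_width: 0.999
finger_force: 0.0
```

```bash
python3 - <<'E'
from p import *
st()
im,K,T=cam("wrist","w2"); m=masks(im)
for c in blobs(m["white"],150):
    u=c[:,0].mean(0); print("w",u.round(),rect(c,K,T,120),rect(c,K,T,45)[:4])
for n in("yellow","red"):
    for c in blobs(m[n],150): print(n,c[:,0].mean(0).round(),rect(c,K,T,97))
E
```

```text
t7.63 [ 615.  -296.9  256.3] [-3.141 -0.     1.2  ] F [-0.1  0.1 -0. ] M [-0.04  0.07 -0.04] g 0.999 0.0 j [ 0.55  0.59 -0.3   1.39  0.18  1.18 -0.14]
w [259. 310.] (550.8, -339.5, 48.0, 26.6, np.float64(-1.119)) (524.7, -370.9, 61.7, 34.2)
w [316. 235.] (615.6, -298.3, 29.2, 28.2, np.float64(1.199)) (608.1, -317.9, 37.5, 36.2)
w [143. 189.] (509.9, -220.2, 79.7, 42.7, np.float64(-0.242)) (472.1, -217.5, 102.4, 54.9)
w [ 25. 132.] (453.4, -154.5, 72.6, 13.2, np.float64(-1.545)) (399.4, -133.0, 93.3, 16.9)
w [307.  59.] (653.9, -183.9, 51.3, 51.2, np.float64(-0.452)) (657.3, -170.9, 65.9, 65.8)
w [634.  71.] (857.1, -273.6, 99.8, 11.4, np.float64(1.555)) (918.5, -286.2, 128.4, 14.6)
yellow [266. 364.] (525.6, -400.8, 31.4, 7.5, np.float64(1.162))
yellow [242. 316.] (520.6, -353.7, 53.1, 33.9, np.float64(-0.381))
red [ 82. 372.] (364.0, -348.2, 17.7, 15.7, np.float64(-0.105))
red [232. 358.] (499.0, -379.7, 62.4, 50.1, np.float64(-0.391))
```

View pics/w2.png

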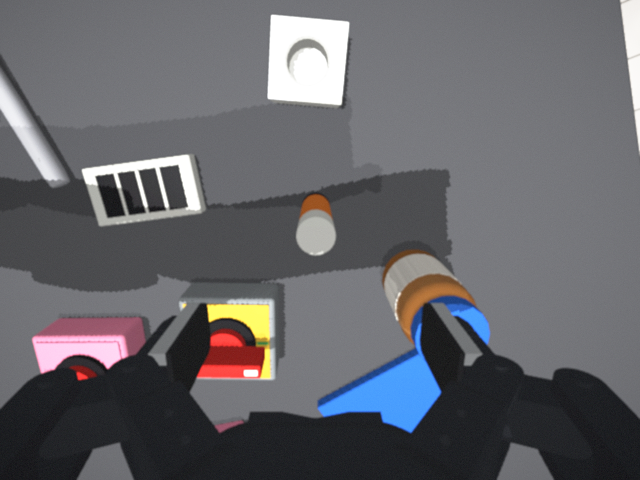

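The wrist view shows the tube cap at (316,235), the holder at (308,60) with its bore at (308,65), and the jar clear of the fingers at (435,310). The isolator bar at (232,360) now runs parallel to the housing edges, so it is off. I'll grasp the tube.

Request:
carry_out(deltas=[[[-0.005,0.006,0.2,0,0,0,1],[-0.005,0.006,0.4,0,0,0,1],[-0.005,0.006,0.6,0,0,0,1],[-0.005,0.006,0.8,0,0,0,1],[-0.005,0.006,0.8,0,0,0,1],[-0.005,0.006,0.8,0,0,0,0],[-0.005,0.006,0.8,0,0,0,0],[-0.005,0.006,0.8,0,0,0,0]]], squeeze=30)

```text
t: 8.35
tool_pos: [616.7, -300.3, 99.8]
tcp_rot: [3.137, 0.0, 1.201]
ft_force: [0.5, -0.2, -0.1]
gripper_width: 0.603
finger_force: 0.0
```

Request:
carry_out(deltas=[[[0,0,0,0,0,0,0],[0,0,0,0,0,0,0],[0,0,0,0,0,0,0],[0,0,-0.05,0,0,0,0],[0,0,-0.15,0,0,0,0],[0,0,-0.25,0,0,0,0],[0,0,-0.4,0,0,0,0],[0,0,-0.4,0,0,0,0]]])

```text
t: 9.02
tool_pos: [617.8, -300.4, 183.7]
tcp_rot: [3.132, 0.0, 1.201]
ft_force: [1.4, -0.2, 0.5]
gripper_width: 0.343
finger_force: 29.9
```

```bash
python3 - <<'E'
from p import *
st()
im,K,T=cam("wrist","w3"); m=masks(im)
for c in blobs(m["white"],150):
    u=c[:,0].mean(0); print("w",u.round(),rect(c,K,T,45))
plan(([657,-171.3,175],tool(1.2)))
E
```

```text
t9.02 [ 617.8 -300.4  183.7] [3.132 0.    1.201] F [ 1.4 -0.2  0.5] M [-0.02 -0.11  0.01] g 0.343 29.9 j [ 0.55  0.65 -0.29  1.49  0.2   1.02 -0.16]
w [ 51. 399.] (349.1, -359.3, 25.1, 24.2, np.float64(-0.325))
w [315. 353.] (580.9, -400.2, 74.4, 73.0, np.float64(1.192))
w [408. 323.] (663.6, -399.2, 42.2, 22.5, np.float64(-1.311))
w [ 94. 199.] (475.7, -218.1, 100.5, 54.0, np.float64(-0.241))
w [297.  43.] (655.3, -175.3, 65.6, 55.8, np.float64(-0.453))
row [0.673, -0.047, 0.031] [0.005, 0.0, 0.0] rows needed 3.2
```

Request:
carry_out(deltas=[[[0.08,0,0,0.005,0,0,0],[0.2,-0.01,0,0.005,0,0,0],[0.35,-0.02,0.01,0.005,0,0,0],[0.5,-0.03,0.02,0.005,0,0,0],[0.6,-0.04,0.03,0.005,0,0,0],[0.666,-0.047,0.03,0.005,0,0,0],[0.666,-0.047,0.03,0.005,0,0,0],[0.666,-0.047,0.03,0.005,0,0,0]]])

```text
t: 9.73
tool_pos: [654.3, -171.7, 170.3]
tcp_rot: [-3.133, 0.001, 1.202]
ft_force: [-0.3, -0.2, -1.0]
gripper_width: 0.344
finger_force: 29.9
```

```bash
python3 - <<'E'
from p import *
st()
im,K,T=cam("wrist","w4"); m=masks(im)
for c in blobs(m["white"],150):
    u=c[:,0].mean(0); print("w",u.round(),rect(c,K,T,45))
im2,K2,T2=cam("scene"); c=proj([656,-172,90],K2,T2).astype(int); print(c)
z=cv2.resize(im2[c[1]-60:c[1]+60,c[0]-60:c[0]+60],(480,480),interpolation=cv2.INTER_CUBIC)
cv2.imwrite("pics/w4b.png",np.hstack([cv2.resize(im,(320,240)),z[120:360,0:480]]))
E
```

```text
t9.73 [ 654.3 -171.7  170.3] [-3.133e+00  1.000e-03  1.202e+00] F [-0.3 -0.2 -1. ] M [-0.09  0.02  0.03] g 0.344 29.9 j [ 0.35  0.66 -0.28  1.51  0.2   1.01 -0.36]
w [446. 449.] (690.0, -393.8, 72.9, 13.3, np.float64(-1.224))
w [128. 339.] (483.3, -203.6, 105.3, 60.5, np.float64(-0.242))
w [315. 359.] (621.1, -261.7, 123.2, 82.7, np.float64(1.162))
w [ 15. 311.] (411.9, -142.2, 60.2, 19.8, np.float64(-1.555))
w [202. 263.] (568.3, -160.1, 73.9, 8.0, np.float64(-0.059))
w [318. 229.] (658.3, -168.2, 71.0, 65.8, np.float64(1.119))
w [385.   8.] (748.7, -53.3, 46.1, 12.9, np.float64(-0.373))
w [345. 141.] (693.4, -134.9, 452.7, 199.9, np.float64(-0.826))
[231 226]
```

View pics/w4b.png

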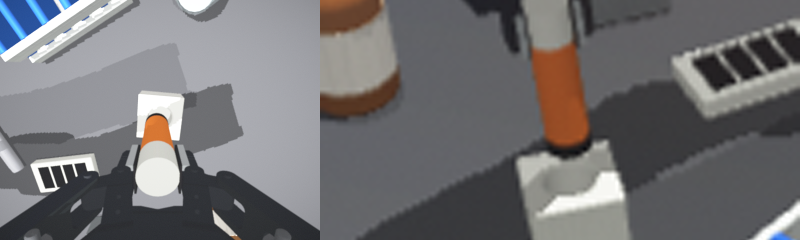

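The tube is held over the holder; in the crop its lower end sits just above and behind the bore. I'll let it settle and re-read.

Request:
carry_out(deltas=[[[0,0,0,-0.005,0,0,0],[0,0,0,-0.005,0,0,0],[0,0,0,-0.005,0,0,0],[0,0,0,-0.005,0,0,0],[0,0,0,-0.005,0,0,0],[0,0,0,-0.005,0,0,0],[0,0,0,-0.005,0,0,0],[0,0,0,-0.005,0,0,0]]])

```text
t: 10.5
tool_pos: [654.4, -171.9, 170.5]
tcp_rot: [-3.142, -0.0, 1.201]
ft_force: [-0.1, 0.8, -0.1]
gripper_width: 0.338
finger_force: 29.9
```

```bash
python3 - <<'E'
from p import *
st()
im,K,T=cam("wrist"); m=masks(im)
# tube orange axis in the picture & holder
hsv=cv2.cvtColor(im,cv2.COLOR_BGR2HSV)
o=m["orange"].copy(); o[:, :270]=0; o[:,370:]=0
ys,xs=np.where(o)
for v in range(ys.min(),ys.max(),8):
    q=xs[ys==v]; print(v,q.min(),q.max(), end="; ")
g=hsv[:,:,2]; print([ (v,np.where((g[v,250:400]>150)&(hsv[v,250:400,1]<60))[0][[0,-1]]+250) for v in(190,195,200,210,260,270,275)])
print(proj([656.7,-171.3,45],K,T), [proj([654.8,-170.3,z],K,T).round(1) for z in(70,185)])
plan(([656.2,-172.7,160],tool(1.2)))
E
```

```text
t10.50 [ 654.4 -171.9  170.5] [-3.142 -0.     1.201] F [-0.1  0.8 -0.1] M [ 0.04 -0.   -0.04] g 0.338 29.9 j [ 0.35  0.65 -0.28  1.52  0.2   1.   -0.36]
230 311 314; 238 295 331; 246 292 334; 254 290 336; 262 289 338; 270 288 339; 278 285 341; 286 284 344; 294 282 346; [(190, array([250, 361])), (195, array([250, 366])), (200, array([250, 366])), (210, array([250, 365])), (260, array([272, 359])), (270, array([271, 358])), (275, array([279, 357]))]
[316.54762513 236.58535054] [array([313.5, 246.5]), array([312.2, 343.6])]
row [-0.001, 0.01, 0.052] [-0.0, -0.0, 0.001] rows needed 0.3
```

Request:
carry_out(deltas=[[[0,0.01,0,0,0,0,0],[0,0.01,0.05,0,0,0,0],[0,0.01,0.1,0,0,0,0],[0,0.01,0.15,0,0,0,0],[0,0.01,0.2,0,0,0,0],[0,0.01,0.25,0,0,0,0],[0,0.01,0.28,0,0,0,0],[0,0.01,0.28,0,0,0,0]]])

```text
t: 11.22
tool_pos: [655.3, -172.5, 112.3]
tcp_rot: [-3.139, 0.0, 1.201]
ft_force: [-0.2, 0.6, -1.1]
gripper_width: 0.345
finger_force: 29.9
```

Request:
carry_out(deltas=[[[0,0,0.01,0,0,0,0],[0,0,0.015,0,0,0,0],[0,0,0.02,0,0,0,0],[0,0,0.025,0,0,0,0],[0,0,0.03,0,0,0,0],[0,0,0.03,0,0,0,0],[0,0,0.03,0,0,0,0],[0,0,0.03,0,0,0,0]]])

```text
t: 11.88
tool_pos: [656.4, -172.7, 108.6]
tcp_rot: [3.141, -0.0, 1.201]
ft_force: [0.5, 0.3, -0.8]
gripper_width: 0.345
finger_force: 29.9
```

```bash
python3 - <<'E'
from p import *
st()
im2,K2,T2=cam("scene")
z=cv2.resize(im2[166:286,171:291],(480,480),interpolation=cv2.INTER_CUBIC)
cv2.imwrite("pics/w5.png",z)
E
```

```text
t11.88 [ 656.4 -172.7  108.6] [ 3.141 -0.     1.201] F [ 0.5  0.3 -0.8] M [-0.01 -0.01 -0.02] g 0.345 29.9 j [ 0.34  0.72 -0.27  1.58  0.23  0.88 -0.38]
```

View pics/w5.png

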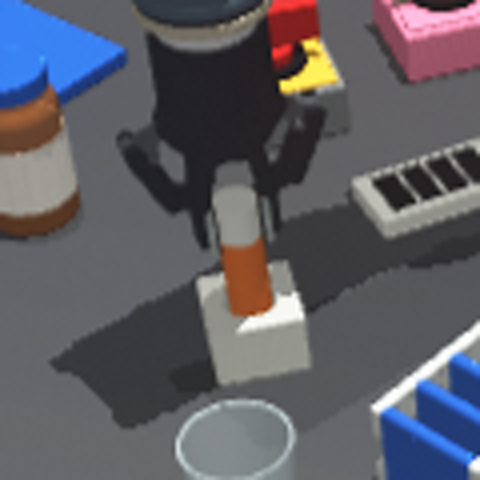

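The tube is in the bore with no side force. I'll lower it onto the floor and release.

Request:
carry_out(deltas=[[[0,0,0.005,0,0,0,0],[0,0,0.01,0,0,0,0],[0,0,0.01,0,0,0,0],[0,0,0.01,0,0,0,0.2],[0,0,0.01,0,0,0,0.4],[0,0,0.01,0,0,0,0.6],[0,0,0.01,0,0,0,1],[0,0,0.01,0,0,0,1]]])

```text
t: 12.6
tool_pos: [656.3, -172.7, 106.3]
tcp_rot: [-3.141, -0.0, 1.201]
ft_force: [-0.3, -0.2, 0.2]
gripper_width: 0.814
finger_force: 0.0
```

Request:
carry_out(deltas=[[[0,0,0,0,0,0,1],[0,0,-0.1,0,0,0,1],[0,0,-0.25,0,0,0,1],[0,0,-0.4,0,0,0,1],[0,0,-0.55,0,0,0,1],[0,0,-0.75,0,0,0,1],[0,0,-0.9,0,0,0,1],[0,0,-0.9,0,0,0,1]]])

```text
t: 13.27
tool_pos: [658.8, -172.9, 293.8]
tcp_rot: [3.131, -0.002, 1.2]
ft_force: [0.3, 0.0, -0.2]
gripper_width: 0.996
finger_force: 0.0
```

```bash
python3 - <<'E'
from p import *
st()
im,K,T=cam("wrist"); m=masks(im)
for c in blobs(m["white"],150):
    u=c[:,0].mean(0); print("w",u.round(),rect(c,K,T,129))
plan(([600,-80,300],tool(0.6)),([584.5,24,330],tool(0.137)))
E
```

```text
t13.27 [ 658.8 -172.9  293.8] [ 3.131e+00 -2.000e-03  1.200e+00] F [ 0.3  0.  -0.2] M [-0.03 -0.02 -0.03] g 0.996 0.0 j [ 0.36  0.56 -0.3   1.35  0.17  1.24 -0.32]
w [168. 292.] (520.6, -186.1, 77.6, 41.7, np.float64(-0.24))
w [333. 218.] (677.4, -171.5, 33.2, 10.6, np.float64(1.105))
w [303. 198.] (663.5, -155.8, 50.3, 49.8, np.float64(-0.454))
w [ 25. 155.] (468.2, -42.2, 133.1, 32.2, np.float64(1.308))
w [605. 185.] (901.3, -277.0, 398.0, 68.0, np.float64(1.57))
w [368.  27.] (749.5, -52.4, 61.1, 37.7, np.float64(-0.368))
w [184.  51.] (607.3, -12.6, 141.8, 43.7, np.float64(0.139))
w [74. 18.] (557.2, 30.8, 54.1, 7.1, np.float64(0.138))
row [0.328, -0.437, -0.051] [0.004, -0.002, 0.4] rows needed 4.8
row [0.23, -0.473, -0.15] [0.0, -0.0, 0.309] rows needed 3.7
```

Request:
carry_out(deltas=[[[0.06,-0.08,-0.01,0,0,0.07,1],[0.12,-0.16,-0.02,0,0,0.14,1],[0.18,-0.24,-0.03,0,0,0.21,1],[0.24,-0.32,-0.04,0,0,0.28,1],[0.328,-0.437,-0.05,0,0,0.35,1],[0.328,-0.437,-0.05,0,0,0.4,1],[0.328,-0.437,-0.05,0,0,0.4,1],[0.328,-0.437,-0.05,0,0,0.4,1]]])

```text
t: 13.98
tool_pos: [598.3, -80.3, 295.7]
tcp_rot: [-3.141, 0.001, 0.603]
ft_force: [-0.4, -0.4, 1.0]
gripper_width: 1.002
finger_force: 0.0
```

Request:
carry_out(deltas=[[[0.05,-0.1,-0.03,0,0,0.08,1],[0.1,-0.2,-0.07,0,0,0.16,1],[0.15,-0.3,-0.1,0,0,0.24,1],[0.23,-0.473,-0.15,0,0,0.309,1],[0.23,-0.473,-0.15,0,0,0.309,1],[0.23,-0.473,-0.15,0,0,0.309,1],[0.23,-0.473,-0.15,0,0,0.309,1],[0.23,-0.473,-0.15,0,0,0.309,1]]])

```text
t: 14.65
tool_pos: [583.2, 22.2, 325.8]
tcp_rot: [3.141, 0.001, 0.137]
ft_force: [-0.6, -0.4, -0.4]
gripper_width: 0.999
finger_force: 0.0
```

```bash
python3 - <<'E'
from p import *
st()
im,K,T=cam("wrist","w6"); m=masks(im)
for c in blobs(m["white"],150):
    u=c[:,0].mean(0); print("w",u.round(),rect(c,K,T,18),rect(c,K,T,69))
for c in blobs(m["blue"],100): print("b",c[:,0].mean(0).round(),rect(c,K,T,71))
E
```

```text
t14.65 [583.2  22.2 325.8] [3.141e+00 1.000e-03 1.370e-01] F [-0.6 -0.4 -0.4] M [-0.   -0.02  0.02] g 0.999 0.0 j [-0.06  0.38 -0.09  1.56  0.03  1.2  -1.59]
w [409. 357.] (379.6, -140.8, 46.2, 18.1, np.float64(-1.549)) (412.1, -120.5, 40.8, 16.0, np.float64(-1.549))
w [283. 340.] (382.5, 30.6, 133.7, 63.5, np.float64(-1.547)) (414.7, 30.8, 118.0, 56.0, np.float64(-1.547))
w [602. 319.] (471.7, -408.7, 102.0, 76.3, np.float64(-0.381)) (493.4, -356.9, 90.0, 67.4, np.float64(-0.381))
w [484. 306.] (468.1, -219.4, 90.4, 61.9, np.float64(-0.241)) (490.2, -189.8, 79.8, 54.6, np.float64(-0.241))
w [152. 291.] (436.4, 213.9, 111.6, 61.2, np.float64(-0.221)) (462.2, 192.5, 98.5, 54.0, np.float64(-0.221))
w [349. 240.] (534.1, -28.6, 86.9, 9.0, np.float64(0.138)) (548.5, -21.5, 76.6, 8.0, np.float64(0.138))
w [310. 193.] (586.2, 28.7, 55.7, 12.2, np.float64(-1.435)) (594.5, 29.1, 49.2, 10.8, np.float64(-1.435))
w [325. 165.] (621.6, 16.0, 36.9, 16.3, np.float64(-1.435)) (625.7, 17.9, 32.6, 14.4, np.float64(-1.435))
w [542. 166.] (657.2, -241.2, 41.8, 40.8, np.float64(-1.435)) (657.0, -209.1, 
[... 430 characters left out ...]
8.2, np.float64(0.132))
w [273. 195.] (573.1, 70.4, 193.7, 11.3, np.float64(0.14)) (582.9, 65.8, 170.9, 10.0, np.float64(0.14))
w [395.  32.] (770.9, -40.5, 84.0, 62.1, np.float64(-1.434)) (757.4, -32.0, 74.2, 54.8, np.float64(-1.434))
w [32. 20.] (732.0, 345.8, 100.2, 16.1, np.float64(-0.943)) (723.1, 308.9, 88.4, 14.2, np.float64(-0.943))
b [312. 262.] (520.0, 15.9, 70.5, 26.3, np.float64(-1.435))
b [312. 236.] (549.6, 19.9, 71.1, 21.8, np.float64(-1.435))
b [312. 210.] (578.5, 23.8, 69.5, 16.5, np.float64(-1.435))
b [312. 182.] (607.8, 27.7, 70.0, 12.6, np.float64(-1.435))
b [312. 153.] (637.7, 32.2, 71.2, 9.0, np.float64(-1.435))
b [311. 121.] (668.3, 36.3, 71.5, 9.5, np.float64(-1.435))
```

View pics/w6.png

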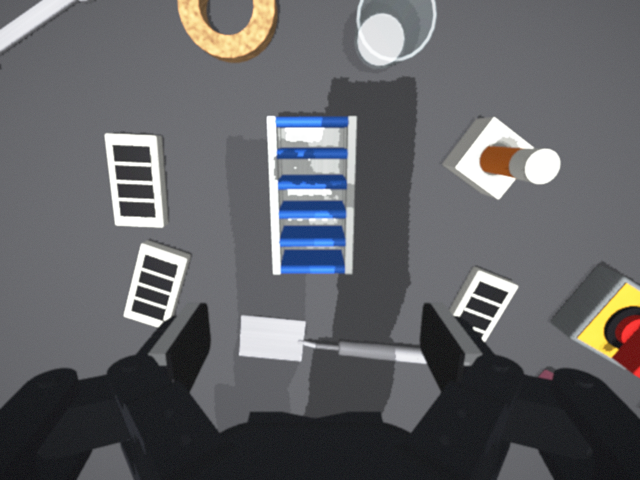

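The rack centre is near (589,25) with yaw 0.137, and the cassettes are where I measured them. The tube stands in the holder at (495,160). Plan for each cassette: grip the far end with the tool leaning 35° inward, turn 90° about the closing axis, and fill the far slot first. I'll start with cassette B, at pixel (134,179).

```bash
cat > c.py <<'E'
from p import *
A=0.611
def pick(c,yaw,z,d=44):
    return ([c[0]+d*np.cos(yaw),c[1]+d*np.sin(yaw),z],tool(yaw,-A))
RC=np.array([588.5,25.2]); RY=0.137
def place(slot,z,d=44,off=9):
    e=np.array([np.cos(RY),np.sin(RY)]); q=RC+e*(slot-off)
    return ([q[0],q[1],z],tool(RY,np.pi/2-A))
E
python3 - <<'E'
from c import *
plan(([600,140,230],tool(0.1,-0.3)),pick([571.8,237.8],.092,100),pick([571.8,237.8],.092,30))
E
```

```text
row [0.164, -0.572, 0.479] [0.004, -0.199, 0.024] rows needed 3.7
row [0.315, -0.499, 0.583] [0.002, -0.207, 0.005] rows needed 4.0
row [0.201, -0.0, 0.287] [0.0, 0.0, 0.0] rows needed 1.7
```

Request:
carry_out(deltas=[[[0.04,-0.14,0.12,0,-0.05,0.006,1],[0.08,-0.28,0.24,0,-0.1,0.012,1],[0.12,-0.42,0.36,0.004,-0.15,0.02,1],[0.164,-0.572,0.479,0.004,-0.199,0.024,1],[0.164,-0.572,0.479,0.004,-0.199,0.024,1],[0.164,-0.572,0.479,0.004,-0.199,0.024,1],[0.164,-0.572,0.479,0.004,-0.199,0.024,1],[0.164,-0.572,0.479,0.004,-0.199,0.024,1]]])

```text
t: 15.37
tool_pos: [600.5, 139.9, 232.1]
tcp_rot: [3.141, 0.296, 0.099]
ft_force: [-0.6, -0.4, -0.1]
gripper_width: 0.999
finger_force: 0.0
```

Request:
carry_out(deltas=[[[0.06,-0.1,0.12,0,-0.04,0,0.85],[0.12,-0.2,0.24,0,-0.08,0,0.85],[0.18,-0.3,0.36,0,-0.12,0.005,0.85],[0.24,-0.4,0.48,0,-0.16,0.005,0.85],[0.315,-0.499,0.583,0.002,-0.207,0.005,0.85],[0.315,-0.499,0.583,0.002,-0.207,0.005,0.85],[0.315,-0.499,0.583,0.002,-0.207,0.005,0.85],[0.315,-0.499,0.583,0.002,-0.207,0.005,0.85]]])

```text
t: 16.03
tool_pos: [616.9, 242.4, 103.0]
tcp_rot: [3.141, 0.605, 0.091]
ft_force: [0.6, -0.5, 1.3]
gripper_width: 0.849
finger_force: 0.0
```

```bash
python3 - <<'E'
from c import *
st()
im,K,T=cam("wrist","w7"); m=masks(im)
for c in blobs(m["white"],1500):
    u=c[:,0].mean(0); print("w",u.round(),rect(c,K,T,18))
plan(pick([571.8,237.8],.092,34),pick([571.8,237.8],.092,24),pick([571.8,237.8],.092,18))
E
```

```text
t16.03 [616.9 242.4 103. ] [3.141 0.605 0.091] F [ 0.6 -0.5  1.3] M [ 0.05 -0.55  0.02] g 0.849 0.0 j [-0.32  1.03 -0.12  1.02 -0.08  1.67 -1.88]
w [568. 314.] (472.3, 22.9, 246.8, 133.3, np.float64(0.141))
w [588. 213.] (582.5, 68.1, 179.5, 36.4, np.float64(0.138))
w [146. 240.] (347.9, 337.8, 641.8, 364.1, np.float64(0.144))
row [0.193, 0.003, 0.297] [-0.001, -0.006, -0.0] rows needed 1.7
row [0.029, -0.0, 0.041] [0.0, 0.0, 0.0] rows needed 0.2
row [0.017, -0.0, 0.025] [0.0, 0.0, 0.0] rows needed 0.1
```

View pics/w7.png

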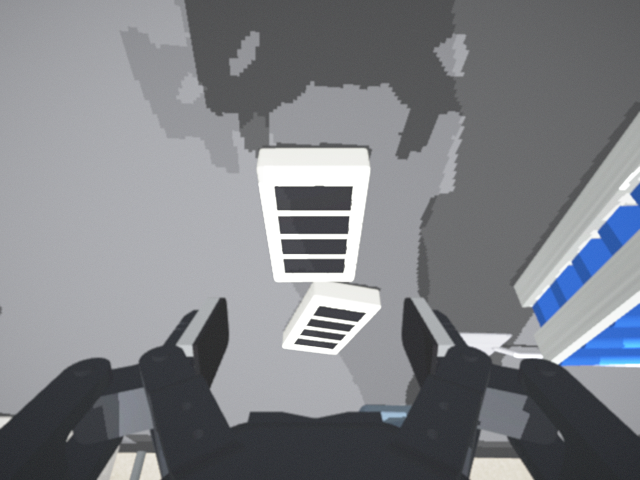

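The cassette is at (313,215), aligned and centred between the fingers, so I can descend.

Request:
carry_out(deltas=[[[0.06,0.003,0.08,0,-0.004,0,0.85],[0.12,0.003,0.18,0,-0.004,0,0.85],[0.193,0.003,0.297,0,-0.004,0,0.85],[0.193,0.003,0.297,0,-0.004,0,0.85],[0.208,0.003,0.318,0,-0.004,0,0.85],[0.222,0.003,0.338,0,-0.004,0,0.85],[0.222,0.003,0.338,0,-0.004,0,0.8],[0.222,0.003,0.338,0,-0.004,0,0.8]]])

```text
t: 16.75
tool_pos: [614.2, 243.2, 21.7]
tcp_rot: [-3.141, 0.613, 0.093]
ft_force: [0.6, -0.5, 0.4]
gripper_width: 0.801
finger_force: 0.0
```

```bash
python3 - <<'E'
from c import *
st()
E
```

```text
t16.75 [614.2 243.2  21.7] [-3.141  0.613  0.093] F [ 0.6 -0.5  0.4] M [ 0.07 -0.64 -0.03] g 0.801 0.0 j [-0.32  1.12 -0.12  1.05 -0.07  1.56 -1.86]
```

Request:
carry_out(deltas=[[[0.006,0,0.008,0,0,0,0.8],[0.011,0,0.016,0,0,0,0.8],[0.011,0,0.016,0,0,0,0.8],[0.011,0,0.016,0,0,0,0.76],[0.011,0,0.016,0,0,0,0.74],[0.011,0,0.016,0,0,0,0.7],[0.011,0,0.016,0,0,0,0],[0.011,0,0.016,0,0,0,0]]], squeeze=80)

```text
t: 17.42
tool_pos: [613.9, 243.2, 16.6]
tcp_rot: [-3.141, 0.614, 0.093]
ft_force: [2.5, 0.6, 4.3]
gripper_width: 0.678
finger_force: 86.9
```

```bash
python3 - <<'E'
from c import *
st()
E
```

```text
t17.42 [613.9 243.2  16.6] [-3.141  0.614  0.093] F [2.5 0.6 4.3] M [-0.04 -0.46  0.  ] g 0.678 86.9 j [-0.32  1.12 -0.12  1.05 -0.07  1.56 -1.86]
```

```bash
python3 - <<'E'
from c import *
p,R,_=cur()
plan((p+[0,0,110],R),([610,170,225],tool(.11,0.1)),([630,80,225],tool(.13,0.6)),place(64,205,off=7.6))
print(place(64,205,off=7.6)[0])
E
```

```text
row [-0.317, -0.0, -0.45] [0.0, 0.0, 0.0] rows needed 2.6
row [-0.327, 0.362, -0.372] [-0.003, 0.476, -0.011] rows needed 5.7
row [0.05, 0.458, 0.005] [0.005, 0.333, -0.013] rows needed 4.0
row [-0.023, 0.243, 0.106] [0.003, 0.24, -0.003] rows needed 2.9
[np.float64(644.3715415293432), np.float64(32.90265195467653), 205]
```

Request:
carry_out(deltas=[[[0,0,0,0,0,0,0],[-0.03,0,-0.04,0,0,0,0],[-0.08,0,-0.11,0,0,0,0],[-0.14,0,-0.2,0,0,0,0],[-0.21,0,-0.3,0,0,0,0],[-0.28,0,-0.4,0,0,0,0],[-0.317,0,-0.45,0,0,0,0],[-0.317,0,-0.45,0,0,0,0]]])

```text
t: 18.08
tool_pos: [614.7, 243.7, 130.2]
tcp_rot: [-3.14, 0.61, 0.094]
ft_force: [-0.5, 0.6, -2.0]
gripper_width: 0.679
finger_force: 86.2
```

Request:
carry_out(deltas=[[[-0.04,0.04,-0.05,0,0.06,0,0],[-0.08,0.09,-0.1,0,0.12,0,0],[-0.13,0.14,-0.16,0,0.19,0,0],[-0.18,0.2,-0.22,0,0.26,0,0],[-0.23,0.25,-0.28,0,0.33,-0.005,0],[-0.28,0.31,-0.33,0,0.4,-0.01,0],[-0.327,0.362,-0.372,-0.003,0.476,-0.011,0],[-0.327,0.362,-0.372,-0.003,0.476,-0.011,0]]])

```text
t: 18.75
tool_pos: [605.9, 166.8, 226.0]
tcp_rot: [3.14, -0.104, 0.109]
ft_force: [-0.6, -0.1, -1.3]
gripper_width: 0.679
finger_force: 86.3
```

Request:
carry_out(deltas=[[[0.01,0.07,0,0,0.05,0,0],[0.02,0.14,0,0,0.1,0,0],[0.03,0.21,0,0,0.15,0,0],[0.03,0.28,0,0.003,0.2,-0.005,0],[0.04,0.35,0.005,0.004,0.26,-0.01,0],[0.05,0.458,0.005,0.005,0.333,-0.013,0],[0.05,0.458,0.005,0.005,0.333,-0.013,0],[0.05,0.458,0.005,0.005,0.333,-0.013,0]]])

```text
t: 19.42
tool_pos: [628.3, 78.0, 220.6]
tcp_rot: [3.114, -0.546, 0.126]
ft_force: [0.2, -0.3, -1.3]
gripper_width: 0.681
finger_force: 86.2
```

```bash
python3 - <<'E'
from c import *
st()
plan(place(64,205,off=7.6))
E
```

```text
t19.42 [628.3  78.  220.6] [ 3.114 -0.546  0.126] F [ 0.2 -0.3 -1.3] M [-0.12  0.65 -0.04] g 0.681 86.2 j [-0.14  0.36 -0.14  2.1   0.78  0.21 -2.44]
row [0.004, 0.231, 0.1] [0.023, 0.276, -0.002] rows needed 3.3
```

The arm is close to the lower limit of j6 at this outward tilt. I'll fit a quick kinematic model from the recorded states to find tilts it can reach.

```bash
cat > k.py <<'E'
from c import *
from scipy.optimize import least_squares
D=[([1.102,.577,.025,1.438,-.015,1.129,-.056],(253.2,-625.2,247.4),(-3.14,0,.385)),([.78,.46,-.26,1.51,.13,1.19,.3],(476.3,-396.1,300),(-3.14,0,1.372)),([.75,.67,-.23,1.76,.21,.74,.23],(478.8,-391,87.9),(-3.14,0,1.394)),
([.98,.72,-.61,1.76,.54,.83,1.29],(477.3,-391.7,87.9),(-3.14,0,2.749)),([1.06,.58,-.75,1.59,.42,1.14,1.55],(478.9,-390.1,239.8),(-3.14,0,2.908)),([.55,.59,-.3,1.39,.18,1.18,-.14],(615,-296.9,256.3),(-3.14,0,1.2)),
([.34,.72,-.27,1.58,.23,.88,-.38],(656.4,-172.7,108.6),(3.14,0,1.201)),([-.06,.38,-.09,1.56,.03,1.2,-1.59],(583.2,22.2,325.8),(3.14,0,.137)),([-.32,1.03,-.12,1.02,-.08,1.67,-1.88],(616.9,242.4,103),(3.141,.605,.091)),
([-.32,1.12,-.12,1.05,-.07,1.56,-1.86],(613.9,243.2,16.6),(-3.141,.614,.093)),([-.14,.36,-.14,2.1,.78,.21,-2.44],(628.3,78,220.6),(3.114,-.546,.126))]
S=[1]*7
def fk(q,P,S):
    h,L1,L2,L3,a4,a6,o7=P
    E=lambda ax,a:Ro.from_euler(ax,a)
    R=E("z",S[0]*q[0])*E("y",q[1]); p=np.array([0,0,h])+R.apply([0,0,L1])
    R=R*E("z",S[2]*q[2])
    p=p+R.apply([a4,0,0]); R=R*E("y",q[3]); p=p+R.apply([-a4,0,0])+R.apply([0,0,L2]); R=R*E("z",S[4]*q[4])*E("y",q[5]); p=p+R.apply([a6,0,L3]); return p,R*E("z",S[6]*q[6]+o7)
def res(P,S):
    r=[]
    for q,x,e in D:
        p,R=fk(q,P,S); r+=list((p-x)/5)+list((R.inv()*Ro.from_euler("xyz",e)).as_rotvec()/.01)
    return np.array(r)
LO=np.array([-2.76,-.34,-1.52,.19,-1.09,.17,-2.82]);HI=np.array([2.76,2.15,1.57,2.46,4.23,1.99,2.82])
def ik(P,S,pos,R,q0):
    def f(q):
        p,Q=fk(q,P,S); return np.r_[(p-pos)/1.0,(R.inv()*Q).as_rotvec()/.002,.01*(q-q0)]
    s=least_squares(f,np.clip(q0,LO+1e-3,HI-1e-3),bounds=(LO,HI)); e=f(s.x); return s.x,np.abs(e[:6]).max()
E
python3 - <<'E'
from k import *
import itertools
best=None
for s in itertools.product((1,-1),repeat=4):
    S=[s[0],1,s[1],1,s[2],1,s[3]]
    for o in(np.pi/2,-np.pi/2,0,np.pi):
        f=least_squares(res,[330,450,450,250,0,0,o],args=(S,),loss="soft_l1")
        if best is None or f.cost<best[0]: best=(f.cost,S,f.x)
print(best[0],best[1],best[2].round(3)); print(np.round(res(best[2],best[1]).reshape(-1,6),1)[[0,3,9,10]])
np.save("P.npy",np.r_[best[2],best[1]])
E
```

```text
72.34227656018665 [-1, 1, -1, 1, -1, 1, -1] [208.733 690.756 383.136 378.669  -7.474  49.703 190.066]
[[ 7.8  6.1 -1.1 -0.1  0.   0.1]
 [-0.  -1.9  0.6 -0.1  0.4 -0.1]
 [ 0.5  9.8 -0.6 -0.  -0.3  0.2]
 [ 0.2  0.7 -0.8  0.3  0.6  0. ]]
```

```bash
cat > k2.py <<'E'
import k
from k import *
def fk(q,P,S):
    h,L1,L2,L3,a2,a4,a6,o7,y2,y4,y6,b4=P
    E=lambda ax,a:Ro.from_euler(ax,a)
    R=E("z",S[0]*q[0]); p=np.array([0,0,h])+R.apply([a2,y2,0]); R=R*E("y",q[1])*E("z",S[2]*q[2]); p=p+R.apply([a4,y4,L1])
    R=R*E("y",q[3])*E("z",S[4]*q[4]); p=p+R.apply([b4,y6,L2]); R=R*E("y",q[5]); p=p+R.apply([a6,0,L3]); return p,R*E("z",S[6]*q[6]+o7)
k.fk=fk
E
python3 - <<'E'
from k2 import *
S=[-1,1,-1,1,-1,1,-1]
f=least_squares(lambda P:np.r_[res(P,S),P[[4,5,6,8,9,10,11]]/60],[330,450,450,250,0,0,0,190.066,0,0,0,0],loss="soft_l1")
print(f.cost,f.x.round(3)); print(np.round(res(f.x,S).reshape(-1,6),1))
np.save("P2.npy",f.x)
E
```

```text
3.1976275713431574 [263.04  592.319 388.326 348.489  -2.205  -1.13   -2.261 190.066 -17.215
 -29.538  -1.31   -1.861]
[[-0.2 -0.1 -0.1 -0.1  0.   0.1]
 [-0.6 -0.2 -0.2 -0.2  0.5  0.2]
 [ 0.2 -0.1  0.2 -0.2 -0.3 -0.5]
 [ 0.2 -0.2  0.4 -0.1  0.4 -0.1]
 [ 0.1  0.  -0.1  0.5  0.1 -0. ]
 [ 0.3 -0.5  0.6  1.   0.1  0.1]
 [-0.4  0.4 -0.3 -0.8  0.1  0.5]
 [-0.   0.4  0.1 -0.7 -0.3 -0.1]
 [-0.3  0.2 -0.2 -0.3 -0.2 -0.2]
 [ 0.1  0.   0.  -0.  -0.3  0.2]
 [-0.1 -0.1 -0.3  0.3  0.6  0. ]]
```

```bash
cat > feas.py <<'E'
from k2 import *
P=np.load("P2.npy"); S=[-1,1,-1,1,-1,1,-1]
rng=np.random.default_rng(0)
seeds=[np.array(s,float) for s in([-.1,.4,-.1,1.6,0,1.,-1.6],[-.1,.4,-.1,1.6,0,1.,1.6],[-.1,.4,0,1.6,3.1,.5,1.6],[-.1,.4,0,1.6,3.1,.5,-1.6],[.0,.3,.0,1.9,1.5,.4,0],[-.3,1,0,1,0,1.7,1.3])]
def ok(pos,R):
    b=None
    for s in seeds:
        q,e=ik(P,S,np.array(pos,float),R,s)
        if b is None or e<b[1]: b=(q,e)
        if e<2: break
    return b
E
python3 - <<'E'
from feas import *
def scan(name,pos,yaw):
    for f in(0,np.pi):
        out=[]
        for t in(-1.2,-1.0,-.8,-.6,.4,.5,.6,.7,.8,1.0):
            q,e=ok(pos,tool(yaw+f,t if f==0 else -t)); out.append("%.1f:%s"%(t,"ok j5=%.1f j6=%.1f j7=%.1f"%(q[4],q[5],q[6]) if e<2 else "-"))
        print(name,"yaw0" if f==0 else "yawpi",out)
scan("place far hover",place(64,205)[0],RY); scan("place mid seat",place(0,107)[0],RY)
scan("pick A far",[478,203,18],-.22); scan("pick C far",[500,-229,18],-.242); scan("pick A near",[393,222,18],-.22);scan("pick B near",[528,234,18],.09)
E
```

```text
place far hover yaw0 ['-1.2:-', '-1.0:-', '-0.8:-', '-0.6:ok j5=0.0 j6=1.8 j7=-1.6', '0.4:ok j5=0.1 j6=0.4 j7=-1.6', '0.5:ok j5=0.1 j6=0.2 j7=-1.6', '0.6:-', '0.7:ok j5=2.1 j6=0.3 j7=2.7', '0.8:ok j5=2.3 j6=0.5 j7=2.5', '1.0:ok j5=2.7 j6=0.9 j7=2.2']
place far hover yawpi ['-1.2:-', '-1.0:-', '-0.8:-', '-0.6:ok j5=0.3 j6=1.9 j7=1.3', '0.4:ok j5=0.9 j6=0.6 j7=0.7', '0.5:ok j5=1.1 j6=0.4 j7=0.6', '0.6:ok j5=1.4 j6=0.2 j7=0.2', '0.7:ok j5=2.1 j6=0.3 j7=-0.4', '0.8:ok j5=2.3 j6=0.5 j7=-0.6', '1.0:ok j5=2.3 j6=1.2 j7=-0.4']
place mid seat yaw0 ['-1.2:-', '-1.0:-', '-0.8:ok j5=0.0 j6=1.8 j7=-1.6', '-0.6:ok j5=0.0 j6=1.5 j7=-1.6', '0.4:-', '0.5:ok j5=2.0 j6=0.4 j7=2.8', '0.6:ok j5=2.2 j6=0.6 j7=2.6', '0.7:ok j5=2.4 j6=0.7 j7=2.4', '0.8:-', '1.0:-']
place mid seat yawpi ['-1.2:-', '-1.0:-', '-0.8:ok j5=0.3 j6=1.9 j7=1.2', '-0.6:ok j5=0.5 j6=1.7 j7=1.1', '0.4:ok j5=1.4 j6=0.4 j7=0.2', '0.5:ok j5=2.0 j6=0.3 j7=-0.3', '0.6:ok j5=2.2 j6=0.5 j7=-0.6', '0.7:ok j5=2.4 j6=0.7 j7=-0.7', '0.8:-', '1.0:-']
pick A far yaw0 ['-1.2:ok j5=-0.3 j6=1.8 j7=-2.0', '-1.0:ok j5=-0.3 j6=1.6 j7=-1.9', '-0.8:ok j5=
[... 1189 characters left out ...]
 j6=1.4 j7=0.6', '-0.8:ok j5=0.2 j6=1.2 j7=0.6', '-0.6:ok j5=0.4 j6=1.1 j7=0.4', '0.4:ok j5=1.6 j6=1.2 j7=-1.2', '0.5:-', '0.6:-', '0.7:-', '0.8:-', '1.0:-']
pick B near yaw0 ['-1.2:-', '-1.0:ok j5=-0.2 j6=1.8 j7=-1.9', '-0.8:ok j5=-0.1 j6=1.6 j7=-1.9', '-0.6:ok j5=-0.1 j6=1.3 j7=-1.9', '0.4:ok j5=1.8 j6=0.6 j7=2.5', '0.5:ok j5=2.0 j6=0.8 j7=2.3', '0.6:ok j5=2.1 j6=0.9 j7=2.1', '0.7:ok j5=2.2 j6=1.1 j7=1.9', '0.8:-', '1.0:-']
pick B near yawpi ['-1.2:-', '-1.0:ok j5=0.2 j6=1.9 j7=0.9', '-0.8:ok j5=0.3 j6=1.7 j7=0.9', '-0.6:ok j5=0.4 j6=1.5 j7=0.8', '0.4:ok j5=1.8 j6=0.6 j7=-0.7', '0.5:ok j5=2.0 j6=0.8 j7=-0.9', '0.6:ok j5=2.1 j6=0.9 j7=-1.1', '0.7:ok j5=2.2 j6=1.1 j7=-1.2', '0.8:-', '1.0:-']
```

The model fits to within a few mm. Gripping with the tool yaw turned by π (pick 0.87 rad inward, place 0.70 rad outward) is reachable everywhere. The current yaw-0 grip can't reach the placing tilt, so I'll lay B back down and regrip it.

```bash
python3 - <<'E'
from c import *
st()
plan(([610,170,225],tool(.11,0.0)),([614.2,243.4,110],tool(.093,-.612)),([613.9,243.2,18.2],tool(.093,-.613)))
E
```

```text
t19.42 [628.3  78.  220.6] [ 3.114 -0.546  0.126] F [ 0.2 -0.3 -1.3] M [-0.12  0.65 -0.04] g 0.681 86.2 j [-0.14  0.36 -0.14  2.1   0.78  0.21 -2.44]
row [-0.017, -0.467, -0.049] [0.015, -0.364, 0.005] rows needed 4.4
row [0.061, -0.362, 0.575] [0.003, -0.408, 0.011] rows needed 4.9
row [0.262, 0.001, 0.377] [0.0, -0.001, 0.0] rows needed 2.2
```

Request:
carry_out(deltas=[[[0,-0.08,-0.01,0,-0.06,0,0],[0,-0.16,-0.02,0.005,-0.12,0,0],[0,-0.24,-0.03,0.01,-0.18,0,0],[-0.01,-0.32,-0.04,0.01,-0.25,0,0],[-0.017,-0.4,-0.049,0.015,-0.31,0.005,0],[-0.017,-0.467,-0.049,0.015,-0.364,0.005,0],[-0.017,-0.467,-0.049,0.015,-0.364,0.005,0],[-0.017,-0.467,-0.049,0.015,-0.364,0.005,0]]])

```text
t: 20.08
tool_pos: [610.9, 171.3, 224.6]
tcp_rot: [-3.14, 0.0, 0.112]
ft_force: [-0.3, 0.4, -1.9]
gripper_width: 0.677
finger_force: 86.1
```

```bash
python3 - <<'E'
from c import *
st()
plan(([614.2,243.4,110],tool(.093,-.612)),([613.9,243.2,19],tool(.093,-.613)))
E
```

```text
t20.08 [610.9 171.3 224.6] [-3.14   0.     0.112] F [-0.3  0.4 -1.9] M [-0.02 -0.05 -0.06] g 0.677 86.1 j [-0.02  0.57 -0.54  1.57  0.32  1.08 -2.1 ]
row [0.057, -0.355, 0.574] [0.003, -0.408, 0.012] rows needed 4.9
row [0.26, 0.001, 0.373] [0.0, -0.001, 0.0] rows needed 2.2
```

Request:
carry_out(deltas=[[[0.01,-0.06,0.09,0,-0.07,0,0],[0.02,-0.12,0.18,0,-0.14,0,0],[0.03,-0.18,0.28,0,-0.21,0.005,0],[0.04,-0.24,0.38,0.003,-0.28,0.01,0],[0.05,-0.3,0.48,0.003,-0.35,0.012,0],[0.057,-0.355,0.574,0.003,-0.408,0.012,0],[0.057,-0.355,0.574,0.003,-0.408,0.012,0],[0.057,-0.355,0.574,0.003,-0.408,0.012,0]]])

```text
t: 20.75
tool_pos: [613.3, 242.0, 106.9]
tcp_rot: [3.138, 0.615, 0.091]
ft_force: [-0.2, 0.7, -0.8]
gripper_width: 0.679
finger_force: 86.2
```

Request:
carry_out(deltas=[[[0.04,0,0.055,0,0,0,0],[0.08,0,0.115,0,0,0,0],[0.12,0,0.17,0,0,0,0],[0.16,0,0.23,0,0,0,0],[0.2,0,0.287,0,0,0,0],[0.23,0,0.33,0,0,0,0],[0.242,0,0.347,0,0,0,0],[0.242,0,0.347,0,0,0,0]]])

```text
t: 21.42
tool_pos: [614.0, 242.2, 25.8]
tcp_rot: [3.14, 0.611, 0.092]
ft_force: [0.3, 0.0, -1.0]
gripper_width: 0.683
finger_force: 86.3
```

```bash
python3 - <<'E'
from c import *
st()
plan(([613.9,243.2,18],tool(.093,-.613)))
E
```

```text
t21.42 [614.  242.2  25.8] [3.14  0.611 0.092] F [ 0.3  0.  -1. ] M [ 0.03 -0.87 -0.04] g 0.683 86.3 j [-0.17  1.14 -0.5   1.04  0.2   1.6  -2.06]
row [0.022, -0.005, 0.032] [0.0, -0.001, -0.001] rows needed 0.2
```

Request:
carry_out(deltas=[[[0.011,-0.002,0.016,0,0,0,0],[0.022,-0.005,0.032,0,0,0,0],[0.022,-0.005,0.032,0,0,0,0],[0.022,-0.005,0.032,0,0,0,0.8],[0.022,-0.005,0.032,0,0,0,0.85],[0.022,-0.005,0.032,0,0,0,0.85],[0.022,-0.005,0.032,0,0,0,0.85],[0.022,-0.005,0.032,0,0,0,0.85]]])

```text
t: 22.08
tool_pos: [614.6, 243.5, 19.8]
tcp_rot: [3.141, 0.609, 0.092]
ft_force: [-0.0, 1.0, 0.5]
gripper_width: 0.849
finger_force: 0.0
```

Request:
carry_out(deltas=[[[-0.05,0,-0.07,0,0,0,0.85],[-0.12,0,-0.17,0,0,0,0.85],[-0.22,0,-0.31,0,0,0,0.85],[-0.33,0,-0.47,0,0,0,1],[-0.43,0,-0.61,0,0.06,0,1],[-0.5,0,-0.71,0,0.12,0,1],[-0.5,0,-0.71,0,0.2,0,1],[-0.5,0,-0.71,0,0.28,0,1]]])

```text
t: 22.75
tool_pos: [615.0, 244.4, 197.2]
tcp_rot: [-3.139, 0.179, 0.092]
ft_force: [1.2, 0.8, -0.9]
gripper_width: 0.999
finger_force: 0.0
```

```bash
python3 - <<'E'
from c import *
st()
plan(([600,230,250],tool(.85,0.0)),([600,230,250],tool(1.7)),([600,230,250],tool(2.6)),([600,230,230],tool(3.23,.4)))
E
```

```text
t22.75 [615.  244.4 197.2] [-3.139  0.179  0.092] F [ 1.2  0.8 -0.9] M [ 0.01 -0.15 -0.01] g 0.999 0.0 j [-0.15  0.73 -0.52  1.36  0.26  1.3  -2.15]
row [-0.127, 0.064, -0.246] [-0.047, 0.113, -0.504] rows needed 6.2
row [0.0, 0.0, 0.0] [0.0, 0.0, -0.567] rows needed 6.8
row [0.0, 0.0, 0.0] [0.0, 0.0, -0.6] rows needed 7.2
row [-0.0, -0.0, 0.1] [0.084, 0.258, -0.414] rows needed 5.9
```

Request:
carry_out(deltas=[[[-0.03,0.01,-0.06,-0.01,0.02,-0.08,1],[-0.06,0.03,-0.12,-0.02,0.04,-0.16,1],[-0.1,0.05,-0.18,-0.03,0.06,-0.25,1],[-0.127,0.064,-0.246,-0.04,0.08,-0.33,1],[-0.127,0.064,-0.246,-0.047,0.1,-0.41,1],[-0.127,0.064,-0.246,-0.047,0.113,-0.504,1],[-0.127,0.064,-0.246,-0.047,0.113,-0.504,1],[-0.127,0.064,-0.246,-0.047,0.113,-0.504,1]]])

```text
t: 23.42
tool_pos: [599.1, 228.8, 247.9]
tcp_rot: [-3.138, 0.009, 0.852]
ft_force: [0.1, -0.8, -1.1]
gripper_width: 0.998
finger_force: 0.0
```

Request:
carry_out(deltas=[[[0,0,0,0,0,-0.08,1],[0,0,0,0,0,-0.16,1],[0,0,0,0,0,-0.24,1],[0,0,0,0,0,-0.32,1],[0,0,0,0,0,-0.4,1],[0,0,0,0,0,-0.48,1],[0,0,0,0,0,-0.567,1],[0,0,0,0,0,-0.567,1]]])

```text
t: 24.08
tool_pos: [599.3, 229.2, 246.7]
tcp_rot: [-3.131, 0.003, 1.705]
ft_force: [0.2, -0.2, 0.9]
gripper_width: 1.0
finger_force: 0.0
```

Request:
carry_out(deltas=[[[0,0,0,0,0,-0.08,1],[0,0,0,0,0,-0.16,1],[0,0,0,0,0,-0.24,1],[0,0,0,0,0,-0.32,1],[0,0,0,0,0,-0.4,1],[0,0,0,0,0,-0.48,1],[0,0,0,0,0,-0.56,1],[0,0,0,0,0,-0.6,1]]])

```text
t: 24.75
tool_pos: [599.3, 229.2, 246.5]
tcp_rot: [-3.132, -0.006, 2.602]
ft_force: [0.3, -0.2, 0.6]
gripper_width: 1.003
finger_force: 0.0
```

Request:
carry_out(deltas=[[[0,0,0.02,0.012,0.037,-0.06,1],[0,0,0.04,0.024,0.074,-0.12,1],[0,0,0.06,0.036,0.111,-0.18,1],[0,0,0.08,0.048,0.148,-0.24,1],[0,0,0.1,0.06,0.185,-0.3,1],[0,0,0.1,0.072,0.222,-0.36,1],[0,0,0.1,0.084,0.258,-0.414,1],[0,0,0.1,0.084,0.258,-0.414,1]]])

```text
t: 25.42
tool_pos: [599.5, 229.5, 224.6]
tcp_rot: [-3.136, -0.416, -3.056]
ft_force: [0.6, -0.5, -0.1]
gripper_width: 1.004
finger_force: 0.0
```

```bash
cat >> c.py <<'E'
A2=0.87
def pick2(c,yaw,z,d=44,a=A2):
    return ([c[0]+d*np.cos(yaw),c[1]+d*np.sin(yaw),z],tool(yaw+np.pi,a))
def place2(slot,z,off=9,t=np.pi/2-A2):
    e=np.array([np.cos(RY),np.sin(RY)]); q=RC+e*(slot-off)
    return ([q[0],q[1],z],tool(RY+np.pi,-t))
E
python3 - <<'E'
from c import *
st()
im,K,T=cam("top"); m=masks(im)
for c in blobs(m["white"],20):
    u=c[:,0].mean(0)
    if 230<u[0]<410 and 210<u[1]<300: print(u.round(),rect(c,K,T,18))
im,K,T=cam("wrist","w8"); m=masks(im)
for c in blobs(m["white"],800): print("wr",c[:,0].mean(0).round(),rect(c,K,T,18))
plan(pick2([572,237.9],.092,120))
E
```

```text
t25.42 [599.5 229.5 224.6] [-3.136 -0.416 -3.056] F [ 0.6 -0.5 -0.1] M [ 0.1  -0.47  0.  ] g 1.004 0.0 j [ 0.1   1.02 -1.26  1.15  0.63  1.82  0.67]
[374. 295.] (377.6, -168.0, 24.0, 13.6, np.float64(-1.552))
[311. 296.] (371.9, 47.0, 99.2, 64.5, np.float64(-1.552))
[264. 276.] (434.1, 212.8, 111.0, 61.0, np.float64(-0.219))
[320. 251.] (525.4, 22.5, 47.0, 17.1, np.float64(-1.428))
[386. 263.] (488.8, -201.6, 111.3, 48.8, np.float64(-0.261))
[310. 245.] (545.6, 44.6, 88.1, 41.5, np.float64(0.145))
[257. 236.] (571.8, 237.7, 111.3, 61.7, np.float64(0.094))
[378. 212.] (661.7, -175.9, 66.6, 66.0, np.float64(1.119))
wr [ 23. 319.] (635.9, -51.5, 119.5, 9.0, np.float64(0.144))
wr [328. 279.] (574.2, 239.7, 110.1, 59.8, np.float64(0.089))
wr [111. 276.] (577.9, 17.7, 184.6, 49.6, np.float64(0.139))
wr [314. 142.] (436.1, 214.4, 111.0, 60.9, np.float64(-0.221))
wr [159.  78.] (381.6, 39.1, 132.4, 63.0, np.float64(-1.543))
row [-0.292, 0.055, 0.45] [0.001, 0.307, -0.006] rows needed 3.7
```

```bash
python3 - <<'E'
from feas import *
q0=np.array([.1,1.02,-1.26,1.15,.63,1.82,.67])
seeds.insert(0,q0)
for a in(.6,.7,.8,.9):
    o=[]
    for z in(18,100): q,e=ok(*pick2([572,237.9],.092,z,a=a)); o.append("pick%d %.1f %s"%(z,e,q.round(1)))
    for s in(64,32,0):
        for z in(107,150,205): q,e=ok(*place2(s,z,t=np.pi/2-a)); o.append("pl%d %d %.1f %s"%(s,z,e,q[[2,4,5,6]].round(1)))
    print(a,*o,sep="\n  ")
E
```

```text
0.6
  pick18 0.0 [ 0.   1.3 -1.1  1.   0.7  1.8  0.8]
  pick100 0.0 [ 0.   1.2 -1.2  1.   0.6  1.9  0.7]
  pl64 107 5.1 [-1.5  2.4  1.4 -0.3]
  pl64 150 0.0 [-1.5  2.3  1.4 -0.3]
  pl64 205 0.0 [-1.5  2.2  1.2 -0.3]
  pl32 107 30.0 [-1.5  2.4  1.4 -0.3]
  pl32 150 22.1 [-1.4  2.3  1.2 -0.4]
  pl32 205 8.2 [-1.4  2.3  1.1 -0.5]
  pl0 107 53.4 [-1.4  2.4  1.3 -0.3]
  pl0 150 43.2 [-1.4  2.3  1.2 -0.4]
  pl0 205 26.5 [-1.4  2.3  1.  -0.5]
0.7
  pick18 0.0 [-0.   1.4 -1.1  0.9  0.6  1.9  0.8]
  pick100 0.0 [-0.   1.3 -1.2  0.9  0.6  2.   0.8]
  pl64 107 0.0 [-1.5  2.3  1.4 -0.2]
  pl64 150 0.0 [-1.5  2.2  1.2 -0.2]
  pl64 205 0.0 [-1.5  2.1  1.1 -0.2]
  pl32 107 9.7 [-1.5  2.3  1.3 -0.3]
  pl32 150 1.6 [-1.4  2.2  1.2 -0.4]
  pl32 205 0.0 [-1.5  2.1  1.1 -0.3]
  pl0 107 32.0 [-1.4  2.2  1.2 -0.3]
  pl0 150 21.9 [-1.4  2.2  1.1 -0.4]
  pl0 205 6.4 [-1.4  2.2  0.9 -0.5]
0.8
  pick18 0.0 [-0.1  1.4 -1.1  0.8  0.6  2.   0.8]
  pick100 0.0 [-0.1  1.2 -0.7  0.8  0.3  2.   1. ]
  pl64 107 0.0 [-1.5  2.1  1.3 -0.1]
  pl64 150 0.0 [-1.5  2.   1.1 -0.1]
  pl64 205 0.0 [-1.5  1.9  1.  -0.1]
  pl32 107 0.0 [-1.5  2.1  1.3 -0.2]
  pl32 150 0.0 [-1.5  2.   1.1 -0.2]
  pl32 205 0.0 [-1.5  1.9  1.  -0.2]
  pl0 107 10.6 [-1.4  2.1  1.2 -0.3]
  pl0 150 1.0 [-1.4  2.1  1.1 -0.4]
  pl0 205 0.0 [-1.5  1.9  0.9 -0.2]
0.9
  pick18 0.9 [-0.3  1.3 -0.1  0.7 -0.1  2.   1.3]
  pick100 14.3 [-0.3  1.2 -0.2  0.8 -0.1  2.   1.2]
  pl64 107 0.0 [-1.5  1.9  1.2 -0. ]
  pl64 150 0.0 [-1.5  1.8  1.1 -0. ]
  pl64 205 0.0 [-1.5  1.7  1.   0.1]
  pl32 107 0.0 [-1.5  2.   1.2 -0.1]
  pl32 150 0.0 [-1.5  1.9  1.1 -0.1]
  pl32 205 0.0 [-1.5  1.7  0.9  0. ]
  pl0 107 0.0 [-1.5  2.   1.2 -0.2]
  pl0 150 0.0 [-1.5  1.9  1.  -0.2]
  pl0 205 0.0 [-1.5  1.7  0.9 -0.1]
```

```bash
python3 - <<'E'
from c import *
c=[572.5,238.4]
plan(pick2(c,.092,90,a=.72),pick2(c,.092,30,a=.72),pick2(c,.092,17,a=.72))
E
```

```text
row [-0.354, 0.058, 0.587] [0.0, 0.207, -0.006] rows needed 3.3
row [-0.198, -0.0, 0.226] [0.0, 0.0, 0.0] rows needed 1.4
row [-0.043, -0.0, 0.049] [0.0, 0.0, 0.0] rows needed 0.3
```

Request:
carry_out(deltas=[[[-0.07,0.01,0.12,0,0.04,0,0.85],[-0.14,0.02,0.24,0,0.08,0,0.85],[-0.21,0.03,0.36,0,0.12,0,0.85],[-0.28,0.045,0.48,0,0.16,-0.005,0.85],[-0.354,0.058,0.587,0,0.207,-0.006,0.85],[-0.354,0.058,0.587,0,0.207,-0.006,0.85],[-0.354,0.058,0.587,0,0.207,-0.006,0.85],[-0.354,0.058,0.587,0,0.207,-0.006,0.85]]])

```text
t: 26.18
tool_pos: [616.2, 242.7, 92.7]
tcp_rot: [3.139, -0.717, -3.045]
ft_force: [-0.4, -0.1, 1.2]
gripper_width: 0.85
finger_force: 0.0
```

```bash
python3 - <<'E'
from c import *
st()
im,K,T=cam("wrist","w8"); m=masks(im)
for c in blobs(m["white"],800): print("wr",c[:,0].mean(0).round(),rect(c,K,T,18))
c=[572.5,238.4]
plan(pick2(c,.092,30,a=.72),pick2(c,.092,17,a=.72))
E
```

```text
t26.18 [616.2 242.7  92.7] [ 3.139 -0.717 -3.045] F [-0.4 -0.1  1.2] M [ 0.08 -0.68 -0.02] g 0.85 0.0 j [-0.03  1.28 -1.11  0.88  0.57  1.97  0.8 ]
wr [317. 295.] (574.8, 239.5, 109.3, 59.8, np.float64(0.092))
wr [ 43. 286.] (580.8, 66.1, 170.2, 8.3, np.float64(0.166))
wr [ 12. 153.] (494.0, 0.8, 81.3, 11.2, np.float64(0.14))
wr [300. 121.] (436.3, 214.7, 110.9, 60.3, np.float64(-0.221))
wr [140.  64.] (389.6, 68.8, 80.2, 61.0, np.float64(-1.54))
row [-0.208, -0.001, 0.24] [-0.0, 0.002, 0.003] rows needed 1.5
row [-0.043, -0.0, 0.049] [0.0, 0.0, 0.0] rows needed 0.3
```

Request:
carry_out(deltas=[[[-0.06,0,0.07,0,0,0.003,0.85],[-0.12,0,0.14,0,0,0.003,0.85],[-0.17,0,0.2,0,0,0.003,0.85],[-0.208,0,0.24,0,0,0.003,0.85],[-0.23,0,0.265,0,0,0.003,0.82],[-0.251,0,0.289,0,0,0.003,0.8],[-0.251,0,0.289,0,0,0.003,0.8],[-0.251,0,0.289,0,0,0.003,0.8]]])

```text
t: 26.9
tool_pos: [615.7, 242.3, 13.8]
tcp_rot: [-3.14, -0.721, -3.049]
ft_force: [-0.8, -0.4, 0.3]
gripper_width: 0.797
finger_force: 0.0
```

Request:
carry_out(deltas=[[[0,0,0,0,0,0,0.76],[0,0,0,0,0,0,0.74],[0,0,0,0,0,0,0.7],[0,0,0,0,0,0,0],[0,0,0,0,0,0,0],[0,0,0,0,0,0,0],[0,0,0,0,0,0,0],[0,0,0,0,0,0,0]]], squeeze=80)

```text
t: 27.57
tool_pos: [616.1, 242.5, 14.8]
tcp_rot: [-3.141, -0.72, -3.049]
ft_force: [3.0, 1.2, 5.6]
gripper_width: 0.685
finger_force: 88.4
```

```bash
python3 - <<'E'
from c import *
st()
p,R,_=cur()
t=np.pi/2-.717
plan((p+[-10,-5,110],R),([590,160,230],tool(3.25,.2)),([615,80,240],tool(3.27,-.35)),place2(64,215,off=8,t=t))
print(place2(64,205,off=8,t=t)[0])
E
```

```text
t27.57 [616.1 242.5  14.8] [-3.141 -0.72  -3.049] F [3.  1.2 5.6] M [ 0.19 -0.43 -0.07] g 0.685 88.4 j [-0.03  1.36 -1.09  0.9   0.62  1.89  0.82]
row [0.402, -0.02, -0.379] [0.0, 0.0, 0.0] rows needed 2.7
row [0.434, -0.379, -0.319] [0.005, -0.347, -0.01] rows needed 4.2
row [-0.069, -0.411, -0.065] [-0.001, -0.367, -0.013] rows needed 4.4
row [-0.064, -0.252, 0.156] [-0.003, -0.336, -0.005] rows needed 4.0
[np.float64(643.9752894617592), np.float64(32.84802321740932), 205]
```

Request:
carry_out(deltas=[[[0.04,0,-0.04,0,0,0,0],[0.1,0,-0.1,0,0,0,0],[0.18,-0.01,-0.17,0,0,0,0],[0.26,-0.015,-0.25,0,0,0,0],[0.34,-0.02,-0.32,0,0,0,0],[0.402,-0.02,-0.379,0,0,0,0],[0.402,-0.02,-0.379,0,0,0,0],[0.402,-0.02,-0.379,0,0,0,0]]])

```text
t: 28.23
tool_pos: [606.0, 237.4, 125.7]
tcp_rot: [-3.14, -0.718, -3.049]
ft_force: [-0.7, 0.3, -2.7]
gripper_width: 0.682
finger_force: 85.7
```

Request:
carry_out(deltas=[[[0.06,-0.05,-0.04,0,-0.05,0,0],[0.12,-0.11,-0.09,0,-0.1,0,0],[0.2,-0.17,-0.14,0,-0.16,0,0],[0.28,-0.24,-0.2,0,-0.22,-0.005,0],[0.36,-0.31,-0.26,0.005,-0.28,-0.01,0],[0.434,-0.379,-0.319,0.005,-0.347,-0.01,0],[0.434,-0.379,-0.319,0.005,-0.347,-0.01,0],[0.434,-0.379,-0.319,0.005,-0.347,-0.01,0]]])

```text
t: 28.9
tool_pos: [589.5, 158.5, 230.1]
tcp_rot: [-3.139, -0.199, -3.033]
ft_force: [0.2, -0.2, -2.1]
gripper_width: 0.685
finger_force: 86.5
```

```bash
python3 - <<'E'
from c import *
st()
t=np.pi/2-.72
plan(([615,80,240],tool(3.27,-.35)),place2(64,215,off=6,t=t))
E
```

```text
t28.90 [589.5 158.5 230.1] [-3.139 -0.199 -3.033] F [ 0.2 -0.2 -2.1] M [ 0.02 -0.35 -0.04] g 0.685 86.5 j [ 0.26  0.83 -1.18  1.44  0.62  1.52  0.76]
row [-0.073, -0.404, -0.064] [-0.003, -0.366, -0.013] rows needed 4.4
row [-0.073, -0.252, 0.16] [-0.003, -0.334, -0.005] rows needed 4.0
```

Request:
carry_out(deltas=[[[-0.01,-0.06,-0.01,0,-0.05,0,0],[-0.02,-0.12,-0.02,0,-0.11,0,0],[-0.03,-0.18,-0.03,0,-0.17,0,0],[-0.04,-0.25,-0.04,0,-0.23,-0.005,0],[-0.06,-0.33,-0.05,0,-0.3,-0.01,0],[-0.073,-0.404,-0.064,-0.003,-0.366,-0.013,0],[-0.073,-0.404,-0.064,-0.003,-0.366,-0.013,0],[-0.073,-0.404,-0.064,-0.003,-0.366,-0.013,0]]])

```text
t: 29.57
tool_pos: [614.9, 79.7, 236.9]
tcp_rot: [3.14, 0.344, -3.015]
ft_force: [0.1, 0.1, -1.2]
gripper_width: 0.683
finger_force: 86.6
```

Request:
carry_out(deltas=[[[-0.01,-0.04,0.02,0,-0.05,0,0],[-0.02,-0.08,0.05,0,-0.1,0,0],[-0.03,-0.13,0.08,0,-0.16,0,0],[-0.05,-0.18,0.11,0,-0.22,0,0],[-0.06,-0.22,0.14,0,-0.28,-0.005,0],[-0.073,-0.252,0.16,-0.003,-0.334,-0.005,0],[-0.073,-0.252,0.16,-0.003,-0.334,-0.005,0],[-0.073,-0.252,0.16,-0.003,-0.334,-0.005,0]]])

```text
t: 30.23
tool_pos: [648.1, 35.2, 212.7]
tcp_rot: [3.135, 0.853, -3.01]
ft_force: [0.4, -0.1, -1.9]
gripper_width: 0.683
finger_force: 86.5
```

```bash
python3 - <<'E'
from c import *
st()
im,K,T=cam("wrist","w9")
t=np.pi/2-.72
plan(place2(64,190,off=6,t=t)); print(place2(64,190,off=6,t=t)[0])
print("tool z",cur()[1].as_matrix()[:,2], "cass axis tilt", )
E
```

```text
t30.23 [648.1  35.2 212.7] [ 3.135  0.853 -3.01 ] F [ 0.4 -0.1 -1.9] M [-0.18  1.13 -0.01] g 0.683 86.5 j [ 0.67  0.66 -1.18  2.31  2.2   0.74 -0.45]
row [0.086, -0.008, 0.065] [0.002, 0.001, -0.003] rows needed 0.5
[np.float64(645.9565497996791), np.float64(33.12116690374537), 190]
tool z [ 0.7453057   0.10615201 -0.65821818] cass axis tilt
```

View pics/w9.png

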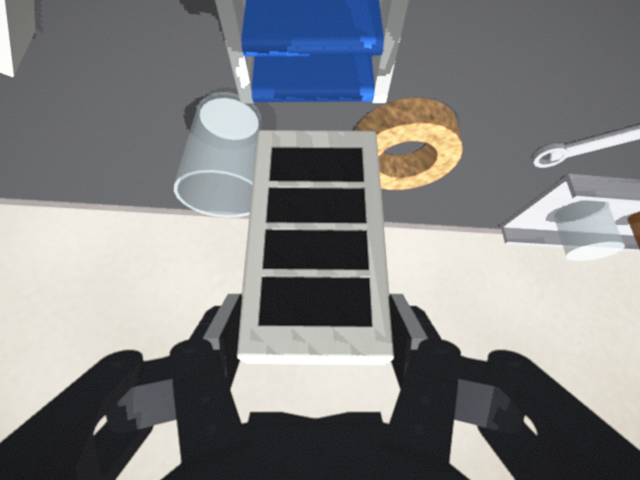

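The cassette is held squarely upright, with the rear-face bottom edge at row ~131 (260–376). The far rack dividers are visible above it, with top edges near rows 53 and 98. I'll measure the cassette and the rack in this same view.

```bash
cat > hold.py <<'E'
from c import *
def held(im,K,T):
    hsv=cv2.cvtColor(im,cv2.COLOR_BGR2HSV)
    # black windows of the rear face
    b=((hsv[:,:,2]<45)).astype(np.uint8); b[:, :240]=0; b[:,400:]=0
    cs=[c for c in blobs(b,600) if abs(c[:,0,0].mean()-315)<40 and cv2.contourArea(c)>0.8*cv2.minAreaRect(c)[1][0]*cv2.minAreaRect(c)[1][1] and c[:,0,1].max()<345]
    return sorted([cv2.boundingRect(c) for c in cs],key=lambda r:r[1])
E
python3 - <<'E'
from hold import *
im,K,T=cam("wrist"); print(held(im,K,T))
hsv=cv2.cvtColor(im,cv2.COLOR_BGR2HSV)
for u in(275,313,350): print(u,[(v,hsv[v,u].tolist()) for v in range(30,145,3)][:: 1] if u==313 else "")
e=np.array([np.cos(RY),np.sin(RY),0]);n=np.array([-np.sin(RY),np.cos(RY),0]);c=np.r_[RC,0]
for x,z in((48,71),(53,66),(80,71),(85,66),(43,66),(75,66),(85,8)): print(x,z,proj(c+e*x+[0,0,z],K,T).round(1))
E
```

```text
[(271, 149, 92, 32), (267, 189, 98, 33), (264, 231, 104, 38), (260, 278, 111, 48)]
275 
313 [(30, [109, 195, 145]), (33, [110, 196, 146]), (36, [110, 196, 146]), (39, [110, 195, 148]), (42, [109, 197, 164]), (45, [109, 187, 181]), (48, [109, 192, 181]), (51, [109, 186, 185]), (54, [110, 195, 169]), (57, [109, 199, 150]), (60, [109, 197, 145]), (63, [109, 194, 146]), (66, [109, 194, 147]), (69, [109, 194, 147]), (72, [109, 194, 147]), (75, [109, 188, 149]), (78, [109, 191, 148]), (81, [109, 194, 147]), (84, [110, 192, 149]), (87, [109, 196, 148]), (90, [110, 194, 151]), (93, [109, 191, 156]), (96, [109, 190, 149]), (99, [110, 189, 167]), (102, [109, 205, 163]), (105, [116, 15, 117]), (108, [110, 7, 115]), (111, [120, 9, 113]), (114, [120, 9, 115]), (117, [120, 11, 114]), (120, [120, 5, 113]), (123, [105, 9, 116]), (126, [110, 7, 115]), (129, [110, 6, 119]), (132, [35, 9, 174]), (135, [26, 10, 177]), (138, [25, 9, 177]), (141, [20, 9, 179]), (144, [25, 8, 184])]
350 
48 71 [311.8  53.1]
53 66 [311.9  55. ]
80 71 [312.3 100.3]
85 66 [312.4 100.5]
43 66 [311.7  37.9]
75 66 [312.2  87.6]
85 8 [312.2  38.2]
```

```bash
python3 - <<'E'
from hold import *
st()
im,K,T=cam("wrist"); p,R,_=cur()
g=cv2.cvtColor(im,cv2.COLOR_BGR2GRAY).astype(int)
print("col313",[(v,g[v,313]) for v in range(318,372,3)])
print("row140",[(u,g[140,u]) for u in list(range(252,268,2))+list(range(370,386,2))]); print("row320",[(u,g[335,u]) for u in list(range(234,254,2))+list(range(378,398,2))])
y=np.arctan2(-R.as_matrix()[1,0],-R.as_matrix()[0,0])%np.pi
e=np.array([np.cos(RY),np.sin(RY),0]);n=np.array([-np.sin(RY),np.cos(RY),0]);up=np.array([0,0,1.])
for f,h in((-3.2,-97.8),(-3.2,12.2),(14.8,12.2),(14.8,-97.8)): print(f,h,[proj(p+e*f+up*h+n*s,K,T).round(1).tolist() for s in(-30,0,30)])
E
```

```text
t30.33 [647.1  34.9 211.3] [ 3.135  0.847 -3.01 ] F [ 0.6  0.1 -2.7] M [-0.13  1.12 -0.01] g 0.68 86.5 j [ 0.67  0.66 -1.19  2.31  2.19  0.74 -0.44]
col313 [(318, np.int64(29)), (321, np.int64(28)), (324, np.int64(24)), (327, np.int64(177)), (330, np.int64(195)), (333, np.int64(182)), (336, np.int64(175)), (339, np.int64(175)), (342, np.int64(192)), (345, np.int64(194)), (348, np.int64(193)), (351, np.int64(193)), (354, np.int64(227)), (357, np.int64(255)), (360, np.int64(255)), (363, np.int64(254)), (366, np.int64(234)), (369, np.int64(235))]
row140 [(252, np.int64(156)), (254, np.int64(150)), (256, np.int64(149)), (258, np.int64(174)), (260, np.int64(191)), (262, np.int64(191)), (264, np.int64(188)), (266, np.int64(191)), (370, np.int64(176)), (372, np.int64(177)), (374, np.int64(171)), (376, np.int64(173)), (378, np.int64(212)), (380, np.int64(210)), (382, np.int64(208)), (384, np.int64(208))]
row320 [(234, np.int64(27)), (236, np.int64(29)), (238, np.int64(85)), (240, np.int64(182)), (242, np.int64(194)), (244, np.int64(196)), (246, np.int64(194)), (248, np.int64(195)), (250, np.int64(192)), (252, np.int64(197)), (378, np.int64(198)), (380, np.int64(194)), (382, np.int64(196)), (384, np.int64(196)), (386, np.int64(180)), (388, np.int64(175)), (390, np.int64(161)), (392, np.int64(60)), (394, np.int64(28)), (396, np.int64(28))]
-3.2 -97.8 [[255.6, 129.9], [315.7, 129.7], [375.9, 129.4]]
-3.2 12.2 [[236.0, 360.7], [317.1, 360.3], [398.3, 360.0]]
14.8 12.2 [[244.7, 365.9], [316.9, 365.6], [389.2, 365.3]]
14.8 -97.8 [[260.6, 153.2], [315.7, 153.0], [370.8, 152.8]]
```

```bash
cat >> hold.py <<'E'
def pnp(quad,K,T,p):
    # quad: rear face corners bottom-left,bottom-right,top-left,top-right in the picture
    ob=np.array([[-30,0,0],[30,0,0],[-30,110,0],[30,110,0]],float)
    k,r,t=cv2.solvePnP(ob,np.array(quad,float),K,None,flags=cv2.SOLVEPNP_ITERATIVE)
    F=np.diag([1,-1,-1]); M=T[:3,:3]@F@cv2.Rodrigues(r)[0]; t=T[:3,:3]@F@t.ravel()+T[:3,3]
    e=np.array([np.cos(RY),np.sin(RY),0]);n=np.array([-np.sin(RY),np.cos(RY),0])
    b=t+M@[0,0,0]; tp=t+M@[0,110,0]
    print("bottom rel P",[(b-p)@e,(b-p)@n,b[2]-p[2]],"top",[(tp-p)@e,(tp-p)@n,tp[2]-p[2]],"lean along e(rad) %.3f side %.3f"%((M[:,1]@e),(M[:,1]@n)),"width axis yaw err %.3f"%(M[:,0]@e))
    return b
E
python3 - <<'E'
from hold import *
im,K,T=cam("wrist"); p,R,_=cur()
pnp([(258.4,130.5),(376.3,130.5),(237.3,353),(392.3,353)],K,T,p)
E
```

```text
bottom rel P [np.float64(0.8435533745788178), np.float64(0.6429326486575146), np.float64(-101.24476053129905)] top [np.float64(2.007374290130003), np.float64(-0.8314243986830496), np.float64(8.739200991158611)] lean along e(rad) 0.011 side -0.013 width axis yaw err -0.014
```

```bash
python3 - <<'E'
from hold import *
import c; c.RC=RC+[1.0,0.1]
st()
print(R:=cur()[1].as_euler("xyz"))
plan(c.place2(64,174,off=8,t=np.pi/2-.72)); print(c.place2(64,174,off=8)[0])
E
```

```text
t30.43 [647.6  35.3 212.9] [ 3.137  0.847 -3.008] F [-0.5  0.1 -1.5] M [-0.09  1.03  0.04] g 0.682 86.5 j [ 0.67  0.65 -1.18  2.3   2.18  0.74 -0.44]
[ 3.13708354  0.84728501 -3.00794504]
row [0.155, -0.011, 0.118] [0.001, -0.002, -0.001] rows needed 0.9
[np.float64(644.9752894617592), np.float64(32.94802321740932), 174]
```

Request:
carry_out(deltas=[[[0.03,0,0.02,0,0,0,0],[0.06,-0.005,0.04,0,0,0,0],[0.09,-0.011,0.07,0,0,0,0],[0.12,-0.011,0.09,0,0,0,0],[0.155,-0.011,0.118,0,0,0,0],[0.155,-0.011,0.118,0,0,0,0],[0.155,-0.011,0.118,0,0,0,0],[0.155,-0.011,0.118,0,0,0,0]]])

```text
t: 31.1
tool_pos: [644.0, 32.3, 174.9]
tcp_rot: [3.14, 0.849, -3.005]
ft_force: [-0.4, -0.9, -2.5]
gripper_width: 0.683
finger_force: 86.6
```

```bash
python3 - <<'E'
from hold import *
st()
im,K,T=cam("wrist","w10")
hsv=cv2.cvtColor(im,cv2.COLOR_BGR2HSV)
print([(v,hsv[v,313].tolist()) for v in range(20,160,4)])
e=np.array([np.cos(RY),np.sin(RY),0]);c=np.r_[RC,0]
for x,z in((16,71),(48,71),(80,71)): print(x,z,proj(c+e*x+[0,0,z],K,T).round(1))
p,_,_=cur(); print(proj(p+e*(-1)+[0,0,-100],K,T))
cv2.imwrite("pics/w10.png",cv2.resize(im[0:260,140:490],None,fx=2,fy=2))
E
```

```text
t31.10 [644.   32.3 174.9] [ 3.14   0.849 -3.005] F [-0.4 -0.9 -2.5] M [-0.11  1.01  0.04] g 0.683 86.6 j [ 0.64  0.75 -1.17  2.35  2.28  0.85 -0.49]
[(20, [109, 195, 145]), (24, [109, 192, 146]), (28, [109, 200, 143]), (32, [109, 200, 143]), (36, [109, 198, 147]), (40, [110, 192, 153]), (44, [109, 186, 155]), (48, [109, 190, 145]), (52, [109, 201, 136]), (56, [109, 199, 123]), (60, [109, 204, 130]), (64, [109, 198, 148]), (68, [109, 195, 149]), (72, [110, 194, 150]), (76, [109, 193, 157]), (80, [110, 193, 165]), (84, [109, 199, 163]), (88, [109, 194, 166]), (92, [109, 198, 165]), (96, [109, 201, 150]), (100, [109, 194, 220]), (104, [107, 182, 248]), (108, [105, 163, 254]), (112, [107, 179, 252]), (116, [110, 199, 206]), (120, [109, 195, 150]), (124, [109, 194, 151]), (128, [109, 200, 148]), (132, [34, 9, 193]), (136, [35, 8, 186]), (140, [30, 9, 174]), (144, [18, 7, 178]), (148, [15, 9, 56]), (152, [96, 41, 31]), (156, [150, 10, 26])]
16 71 [317.5  53.4]
48 71 [317.1 111.5]
80 71 [316.7 153.2]
[315.76283401 128.10478464]
```

View pics/w10.png

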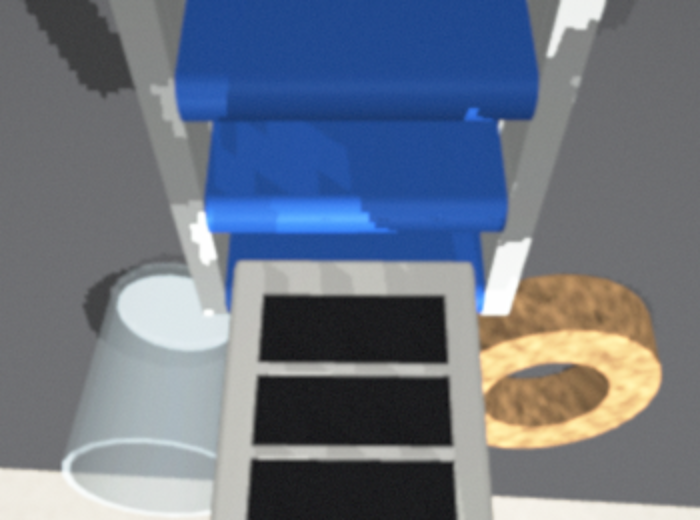

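The bottom edge at row ~130 sits just inside slot +64, between divider +48 (top at row ~114) and divider +80 (~155), centred to within a millimetre. I'll lower it in steps.

Request:
carry_out(deltas=[[[0.015,0,0.013,0,0,0,0],[0.03,0,0.026,0,0,0,0],[0.045,0,0.04,0,0,0,0],[0.06,0,0.053,0,0,0,0],[0.075,0,0.066,0,0,0,0],[0.094,0,0.083,0,0,0,0],[0.094,0,0.083,0,0,0,0],[0.094,0,0.083,0,0,0,0]]])

```text
t: 31.82
tool_pos: [644.0, 32.1, 149.1]
tcp_rot: [3.139, 0.849, -3.006]
ft_force: [3.4, 0.3, -3.3]
gripper_width: 0.681
finger_force: 86.3
```

```bash
python3 - <<'E'
from hold import *
st()
E
```

```text
t31.82 [644.   32.1 149.1] [ 3.139  0.849 -3.006] F [ 3.4  0.3 -3.3] M [-0.08  0.6   0.06] g 0.681 86.3 j [ 0.62  0.82 -1.16  2.37  2.33  0.92 -0.52]
```

Request:
carry_out(deltas=[[[0.015,0,0.02,0,0,0,0],[0.036,0,0.038,0,0,0,0],[0.057,0,0.056,0,0,0,0],[0.078,0,0.074,0,0,0,0],[0.099,0,0.093,0,0,0,0],[0.12,0,0.112,0,0,0,0],[0.132,0,0.123,0,0,0,0],[0.132,0,0.123,0,0,0,0]]])

```text
t: 32.48
tool_pos: [644.7, 32.3, 112.5]
tcp_rot: [3.139, 0.848, -3.005]
ft_force: [0.4, 0.2, -2.2]
gripper_width: 0.677
finger_force: 86.5
```

Request:
carry_out(deltas=[[[0.004,0,0.003,0,0,0,0],[0.008,0,0.007,0,0,0,0],[0.012,0,0.01,0,0,0,0],[0.015,0,0.013,0,0,0,0],[0.015,0,0.013,0,0,0,0],[0.015,0,0.013,0,0,0,0],[0.015,0,0.013,0,0,0,0],[0.015,0,0.013,0,0,0,0]]])

```text
t: 33.15
tool_pos: [645.0, 32.3, 109.8]
tcp_rot: [3.14, 0.85, -3.005]
ft_force: [0.5, -0.2, -0.9]
gripper_width: 0.686
finger_force: 86.5
```

```bash
python3 - <<'E'
from hold import *
st()
E
```

```text
t33.15 [645.   32.3 109.8] [ 3.14   0.85  -3.005] F [ 0.5 -0.2 -0.9] M [-0.14  0.96 -0.01] g 0.686 86.5 j [ 0.59  0.92 -1.13  2.39  2.41  1.01 -0.54]
```

Request:
carry_out(deltas=[[[0.004,0,0.003,0,0,0,0],[0.008,0,0.007,0,0,0,0],[0.008,0,0.007,0,0,0,0],[0.008,0,0.007,0,0,0,0],[0.008,0,0.007,0,0,0,0.72],[0.008,0,0.007,0,0,0,0.76],[0.008,0,0.007,0,0,0,0.85],[0.008,0,0.007,0,0,0,0.9]]])

```text
t: 33.82
tool_pos: [645.1, 32.4, 107.8]
tcp_rot: [3.14, 0.85, -3.005]
ft_force: [0.7, -0.1, -0.8]
gripper_width: 0.899
finger_force: 0.0
```

Request:
carry_out(deltas=[[[0,0,0,0,0,0,0.9],[0,0,-0.05,0,0,0,0.9],[0,0,-0.12,0,0,0,0.9],[0,0,-0.25,0,0,0,1],[0,0,-0.4,0,0,0,1],[0,0,-0.55,0,0,0,1],[0,0,-0.6,0,0,0,1],[0,0,-0.6,0,0,0,1]]])

```text
t: 34.48
tool_pos: [578.0, 16.9, 199.4]
tcp_rot: [3.136, 0.826, -3.007]
ft_force: [0.5, 0.1, 1.2]
gripper_width: 0.998
finger_force: 0.0
```

```bash
python3 - <<'E'
from hold import *
st()
im,K,T=cam("top"); m=masks(im)
for c in blobs(m["white"],20):
    u=c[:,0].mean(0)
    if 230<u[0]<410 and 210<u[1]<300: print(u.round(),rect(c,K,T,18))
im,K,T=cam("wrist","w11"); m=masks(im)
s,Ks,Ts=cam("scene"); u=proj([600,25,60],Ks,Ts).astype(int)
z=cv2.resize(s[u[1]-70:u[1]+50,u[0]-60:u[0]+60],(480,480),interpolation=cv2.INTER_CUBIC)
cv2.imwrite("pics/w11.png",np.hstack([cv2.resize(im,(320,240)),z[:240],])) if 0 else cv2.imwrite("pics/w11.png",np.hstack([cv2.copyMakeBorder(cv2.resize(im,(320,240)),0,240,0,0,cv2.BORDER_CONSTANT),z]))
e=np.array([np.cos(RY),np.sin(RY),0]);c=np.r_[RC+[1,0],0]
print("expected top centre",proj(c+e*64+[0,0,118],K,T))
E
```

```text
t34.48 [578.   16.9 199.4] [ 3.136  0.826 -3.007] F [0.5 0.1 1.2] M [-0.07  0.59 -0.01] g 0.998 0.0 j [ 0.83  0.8  -1.52  2.46  2.06  1.   -0.33]
[305. 295.] (371.6, 64.0, 64.9, 64.6, np.float64(-1.548))
[264. 276.] (434.1, 212.8, 111.0, 61.0, np.float64(-0.219))
[383. 262.] (490.4, -194.5, 111.2, 61.5, np.float64(-0.239))
[317. 211.] (665.2, 33.8, 64.6, 20.0, np.float64(-1.427))
[319. 223.] (624.3, 29.5, 112.7, 95.9, np.float64(0.132))
[377. 213.] (660.3, -175.2, 69.1, 66.6, np.float64(-0.451))
expected top centre [324.57307989 232.18075094]
```

View pics/w11.png

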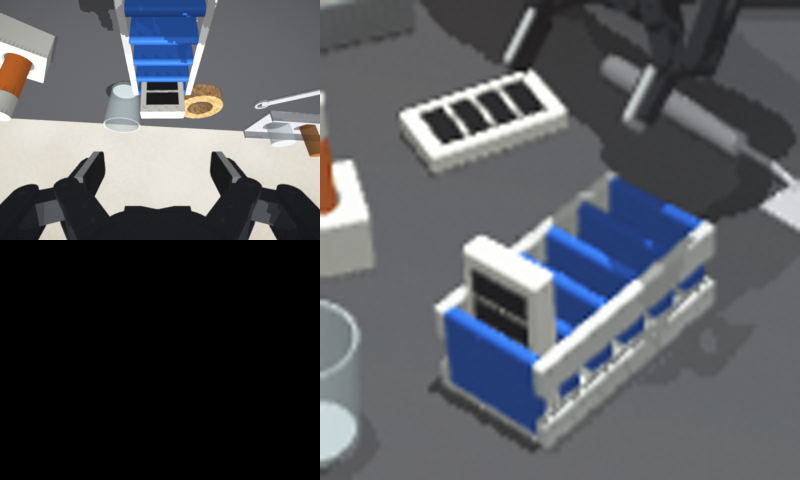

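Cassette B is seated in the far slot. The top view also shows that cassette C was nudged to about (492,-193); I'll re-measure it before picking. Cassette A is next.

```bash
python3 - <<'E'
from hold import *
c=[436.2,214.2]
plan(([550,60,270],tool(3.2,-.35)),([500,150,240],tool(3.05,.3)),pick2(c,-.221,110,a=.9))
E
```

```text
row [-0.185, 0.227, -0.323] [0.033, 0.318, 0.046] rows needed 3.9
row [0.261, 0.464, 0.064] [0.003, 0.433, 0.102] rows needed 5.3
row [-0.069, 0.262, 0.659] [-0.049, 0.399, 0.072] rows needed 4.9
```

Request:
carry_out(deltas=[[[-0.04,0.05,-0.08,0,0.07,0.01,1],[-0.08,0.1,-0.16,0.01,0.14,0.02,1],[-0.13,0.16,-0.24,0.02,0.21,0.03,1],[-0.185,0.227,-0.323,0.033,0.28,0.046,1],[-0.185,0.227,-0.323,0.033,0.318,0.046,1],[-0.185,0.227,-0.323,0.033,0.318,0.046,1],[-0.185,0.227,-0.323,0.033,0.318,0.046,1],[-0.185,0.227,-0.323,0.033,0.318,0.046,1]]])

```text
t: 35.3
tool_pos: [551.1, 62.2, 270.9]
tcp_rot: [3.139, 0.35, -3.083]
ft_force: [-0.2, 0.5, 0.2]
gripper_width: 1.0
finger_force: 0.0
```

Request:
carry_out(deltas=[[[0.05,0.08,0.01,0,0.07,0.02,1],[0.1,0.16,0.02,0,0.14,0.04,1],[0.15,0.24,0.03,0,0.21,0.05,1],[0.2,0.34,0.04,0,0.28,0.07,1],[0.261,0.42,0.064,0.003,0.36,0.09,1],[0.261,0.464,0.064,0.003,0.433,0.102,1],[0.261,0.464,0.064,0.003,0.433,0.102,1],[0.261,0.464,0.064,0.003,0.433,0.102,1]]])

```text
t: 35.97
tool_pos: [500.4, 150.2, 237.5]
tcp_rot: [-3.14, -0.302, 3.049]
ft_force: [-0.7, -0.7, 0.1]
gripper_width: 0.999
finger_force: 0.0
```

```bash
python3 - <<'E'
from hold import *
st()
im,K,T=cam("wrist"); m=masks(im)
for c in blobs(m["white"],800): print("wr",c[:,0].mean(0).round(),rect(c,K,T,18))
plan(pick2([436.2,214.2],-.221,100,a=.9))
E
```

```text
t35.97 [500.4 150.2 237.5] [-3.14  -0.302  3.049] F [-0.7 -0.7  0.1] M [ 0.03 -0.27  0.01] g 0.999 0.0 j [ 0.37  0.8  -1.29  1.61  0.51  1.49  0.5 ]
wr [170. 327.] (533.0, -3.7, 68.0, 31.7, np.float64(-0.662))
wr [226. 358.] (570.2, 42.2, 142.1, 54.8, np.float64(0.1))
wr [373. 208.] (435.8, 214.2, 111.6, 62.1, np.float64(-0.22))
wr [156. 170.] (378.4, -12.8, 231.2, 64.6, np.float64(-1.541))
row [-0.082, 0.263, 0.699] [-0.05, 0.399, 0.072] rows needed 4.9
```

Request:
carry_out(deltas=[[[-0.015,0.05,0.14,-0.01,0.07,0.015,0.85],[-0.03,0.1,0.28,-0.02,0.14,0.03,0.85],[-0.05,0.16,0.42,-0.03,0.21,0.045,0.85],[-0.065,0.21,0.56,-0.04,0.28,0.06,0.85],[-0.082,0.263,0.699,-0.05,0.35,0.072,0.85],[-0.082,0.263,0.699,-0.05,0.399,0.072,0.85],[-0.082,0.263,0.699,-0.05,0.399,0.072,0.85],[-0.082,0.263,0.699,-0.05,0.399,0.072,0.85]]])

```text
t: 36.68
tool_pos: [479.4, 204.5, 101.4]
tcp_rot: [3.139, -0.898, 2.92]
ft_force: [-1.1, 0.4, 0.9]
gripper_width: 0.848
finger_force: 0.0
```

```bash
python3 - <<'E'
from hold import *
st()
im,K,T=cam("wrist"); m=masks(im)
for c in blobs(m["white"],800): print("wr",c[:,0].mean(0).round(),rect(c,K,T,18))
plan(pick2([436.2,214.2],-.221,30,a=.9),pick2([436.2,214.2],-.221,15,a=.9))
E
```

```text
t36.68 [479.4 204.5 101.4] [ 3.139 -0.898  2.92 ] F [-1.1  0.4  0.9] M [-0.17 -0.8   0.03] g 0.848 0.0 j [ 0.25  1.23 -1.15  1.39  0.31  1.64  0.47]
wr [315. 324.] (436.4, 214.3, 109.7, 59.9, np.float64(-0.222))
wr [ 73. 290.] (382.8, 57.5, 95.8, 61.0, np.float64(-1.543))
row [-0.283, -0.003, 0.229] [0.002, 0.003, 0.001] rows needed 1.7
row [-0.059, -0.0, 0.047] [0.0, 0.0, 0.0] rows needed 0.4
```

Request:
carry_out(deltas=[[[-0.07,0,0.06,0,0,0,0.85],[-0.14,0,0.12,0,0,0,0.85],[-0.21,-0.003,0.17,0,0.003,0,0.85],[-0.283,-0.003,0.229,0,0.003,0,0.85],[-0.31,-0.003,0.255,0,0.003,0,0.82],[-0.342,-0.003,0.276,0,0.003,0,0.8],[-0.342,-0.003,0.276,0,0.003,0,0.8],[-0.342,-0.003,0.276,0,0.003,0,0.8]]])

```text
t: 37.4
tool_pos: [478.6, 205.0, 13.4]
tcp_rot: [3.139, -0.906, 2.921]
ft_force: [-0.4, 0.5, 0.7]
gripper_width: 0.797
finger_force: 0.0
```

Request:
carry_out(deltas=[[[0,0,0,0,0,0,0.76],[0,0,0,0,0,0,0.74],[0,0,0,0,0,0,0.7],[0,0,0,0,0,0,0],[0,0,0,0,0,0,0],[0,0,0,0,0,0,0],[0,0,0,0,0,0,0],[0,0,0,0,0,0,0]]], squeeze=80)

```text
t: 38.07
tool_pos: [479.1, 204.8, 14.5]
tcp_rot: [3.139, -0.905, 2.921]
ft_force: [2.9, -1.7, 7.0]
gripper_width: 0.683
finger_force: 86.7
```

```bash
python3 - <<'E'
from hold import *
import c; c.RC=RC+[1.0,0.1]
st()
p,R,_=cur()
plan((p+[10,-5,110],R),([510,140,240],tool(3.1,.25)),([580,70,245],tool(3.25,-.3)),c.place2(32,215,off=8,t=np.pi/2-.9))
E
```

```text
t38.07 [479.1 204.8  14.5] [ 3.139 -0.905  2.921] F [ 2.9 -1.7  7. ] M [-0.27 -0.11  0.24] g 0.683 86.7 j [ 0.24  1.33 -1.11  1.38  0.38  1.56  0.51]
row [0.399, -0.012, -0.382] [0.0, 0.0, 0.0] rows needed 2.7
row [0.35, -0.267, -0.489] [0.068, -0.435, -0.103] rows needed 5.4
row [-0.347, -0.335, -0.114] [-0.003, -0.366, -0.101] rows needed 4.6
row [-0.092, -0.224, 0.186] [-0.009, -0.247, -0.017] rows needed 3.0
```

Request:
carry_out(deltas=[[[0.04,0,-0.04,0,0,0,0],[0.1,0,-0.1,0,0,0,0],[0.18,-0.005,-0.17,0,0,0,0],[0.26,-0.008,-0.25,0,0,0,0],[0.34,-0.01,-0.33,0,0,0,0],[0.399,-0.012,-0.382,0,0,0,0],[0.399,-0.012,-0.382,0,0,0,0],[0.399,-0.012,-0.382,0,0,0,0]]])

```text
t: 38.73
tool_pos: [488.9, 199.9, 124.4]
tcp_rot: [3.139, -0.903, 2.921]
ft_force: [-0.7, 0.4, -2.6]
gripper_width: 0.678
finger_force: 85.5
```

Request:
carry_out(deltas=[[[0.05,-0.04,-0.07,0.01,-0.06,-0.01,0],[0.1,-0.08,-0.14,0.02,-0.12,-0.03,0],[0.16,-0.12,-0.22,0.03,-0.19,-0.045,0],[0.22,-0.17,-0.3,0.04,-0.26,-0.06,0],[0.28,-0.22,-0.39,0.055,-0.34,-0.08,0],[0.35,-0.267,-0.489,0.068,-0.4,-0.1,0],[0.35,-0.267,-0.489,0.068,-0.435,-0.103,0],[0.35,-0.267,-0.489,0.068,-0.435,-0.103,0]]])

```text
t: 39.4
tool_pos: [508.7, 140.5, 240.5]
tcp_rot: [-3.141, -0.246, 3.103]
ft_force: [0.8, 0.8, -1.8]
gripper_width: 0.681
finger_force: 86.0
```

Request:
carry_out(deltas=[[[-0.05,-0.05,-0.02,0,-0.06,-0.015,0],[-0.1,-0.1,-0.03,0,-0.12,-0.03,0],[-0.16,-0.16,-0.05,0,-0.18,-0.05,0],[-0.22,-0.22,-0.07,0,-0.24,-0.07,0],[-0.28,-0.28,-0.09,0,-0.3,-0.09,0],[-0.347,-0.335,-0.114,-0.003,-0.366,-0.101,0],[-0.347,-0.335,-0.114,-0.003,-0.366,-0.101,0],[-0.347,-0.335,-0.114,-0.003,-0.366,-0.101,0]]])

```text
t: 40.07
tool_pos: [578.9, 68.5, 241.8]
tcp_rot: [3.141, 0.293, -3.036]
ft_force: [0.1, -0.0, -0.6]
gripper_width: 0.681
finger_force: 86.2
```

```bash
python3 - <<'E'
from hold import *
import c; c.RC=RC+[1.0,0.1]
st()
plan(c.place2(32,210,off=8,t=np.pi/2-.905)); print(c.place2(32,210,off=8)[0])
E
```

```text
t40.07 [578.9  68.5 241.8] [ 3.141  0.293 -3.036] F [ 0.1 -0.  -0.6] M [-0.    0.36  0.04] g 0.681 86.2 j [ 0.66  0.63 -1.38  1.93  0.95  1.    0.56]
row [-0.098, -0.217, 0.196] [-0.009, -0.248, -0.019] rows needed 3.0
[np.float64(613.2751240550397), np.float64(28.577724236032566), 210]
```

Request:
carry_out(deltas=[[[-0.015,-0.03,0.03,0,-0.04,0,0],[-0.03,-0.07,0.06,0,-0.08,-0.005,0],[-0.045,-0.11,0.1,-0.003,-0.12,-0.01,0],[-0.065,-0.15,0.13,-0.006,-0.16,-0.015,0],[-0.08,-0.185,0.165,-0.009,-0.21,-0.019,0],[-0.098,-0.217,0.196,-0.009,-0.248,-0.019,0],[-0.098,-0.217,0.196,-0.009,-0.248,-0.019,0],[-0.098,-0.217,0.196,-0.009,-0.248,-0.019,0]]])

```text
t: 40.73
tool_pos: [614.5, 30.3, 210.4]
tcp_rot: [3.141, 0.667, -3.003]
ft_force: [1.4, 0.6, -1.3]
gripper_width: 0.682
finger_force: 86.2
```

```bash
python3 - <<'E'
from hold import *
import c; c.RC=RC+[1.0,0.1]
st()
plan(c.place2(32,175,off=8,t=np.pi/2-.905)); print(c.place2(32,210,off=8)[0])
E
```

```text
t40.73 [614.5  30.3 210.4] [ 3.141  0.667 -3.003] F [ 1.4  0.6 -1.3] M [-0.08  0.86  0.04] g 0.682 86.2 j [ 0.73  0.61 -1.26  2.23  1.72  0.65 -0.04]
row [0.115, -0.008, 0.135] [0.001, 0.001, 0.001] rows needed 0.9
[np.float64(613.2751240550397), np.float64(28.577724236032566), 210]
```

Request:
carry_out(deltas=[[[0.02,0,0.025,0,0,0,0],[0.045,-0.004,0.05,0,0,0,0],[0.07,-0.008,0.08,0,0,0,0],[0.095,-0.008,0.11,0,0,0,0],[0.115,-0.008,0.135,0,0,0,0],[0.115,-0.008,0.135,0,0,0,0],[0.115,-0.008,0.135,0,0,0,0],[0.115,-0.008,0.135,0,0,0,0]]])

```text
t: 41.4
tool_pos: [614.0, 29.2, 177.0]
tcp_rot: [-3.141, 0.671, -3.001]
ft_force: [0.1, -0.6, -0.3]
gripper_width: 0.679
finger_force: 86.2
```

```bash
python3 - <<'E'
from hold import *
st()
im,K,T=cam("wrist")
cv2.imwrite("pics/w12.png",cv2.resize(im[0:260,140:490],None,fx=2,fy=2))
e=np.array([np.cos(RY),np.sin(RY),0]);c=np.r_[RC+[1,0],0]
for x,z in((16,71),(48,71)): print(x,z,proj(c+e*x+[0,0,z],K,T).round(1))
p,_,_=cur(); print(proj(p+e*(-1)+[0,0,-100],K,T),proj(p+e*(-1)+[0,0,71-p[2]],K,T))
E
```

```text
t41.40 [614.   29.2 177. ] [-3.141  0.671 -3.001] F [ 0.1 -0.6 -0.3] M [-0.11  0.81 -0.04] g 0.679 86.2 j [ 0.7   0.69 -1.25  2.27  1.86  0.72 -0.15]
16 71 [315.1 133.7]
48 71 [315.  176.4]
[315.79188841 152.45714341] [315.78508522 145.11279354]
```

View pics/w12.png

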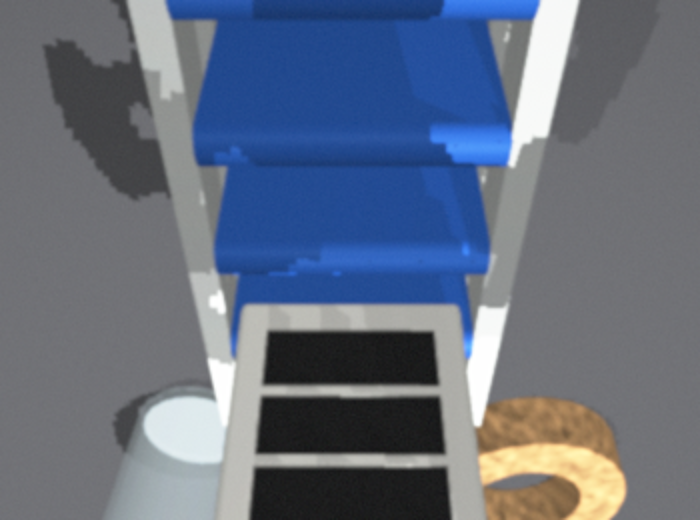

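The view matches the predictions: the bottom edge is at row 152, about 7.5 mm past the divider top at ~134, with 7 mm wanted. I'll lower it.

Request:
carry_out(deltas=[[[0.015,0,0.019,0,0,0,0],[0.031,0,0.039,0,0,0,0],[0.047,0,0.059,0,0,0,0],[0.062,0,0.078,0,0,0,0],[0.078,0,0.098,0,0,0,0],[0.093,0,0.117,0,0,0,0],[0.093,0,0.117,0,0,0,0],[0.093,0,0.117,0,0,0,0]]])

```text
t: 42.12
tool_pos: [613.4, 28.8, 146.1]
tcp_rot: [3.141, 0.67, -3.001]
ft_force: [-0.6, 0.3, -1.7]
gripper_width: 0.681
finger_force: 86.2
```

```bash
python3 - <<'E'
from hold import *
st()
E
```

```text
t42.12 [613.4  28.8 146.1] [ 3.141  0.67  -3.001] F [-0.6  0.3 -1.7] M [-0.15  0.84 -0.02] g 0.681 86.2 j [ 0.67  0.76 -1.24  2.3   1.96  0.79 -0.23]
```

Request:
carry_out(deltas=[[[0.016,0,0.02,0,0,0,0],[0.034,0,0.043,0,0,0,0],[0.052,0,0.065,0,0,0,0],[0.07,0,0.088,0,0,0,0],[0.088,0,0.11,0,0,0,0],[0.106,0,0.133,0,0,0,0],[0.106,0,0.133,0,0,0,0],[0.106,0,0.133,0,0,0,0]]])

```text
t: 42.78
tool_pos: [613.3, 28.8, 112.1]
tcp_rot: [3.141, 0.67, -3.001]
ft_force: [-0.9, -0.2, -0.1]
gripper_width: 0.678
finger_force: 86.2
```

Request:
carry_out(deltas=[[[0.003,0,0.004,0,0,0,0],[0.006,0,0.008,0,0,0,0],[0.009,0,0.012,0,0,0,0],[0.011,0,0.014,0,0,0,0],[0.011,0,0.014,0,0,0,0],[0.011,0,0.014,0,0,0,0],[0.011,0,0.014,0,0,0,0],[0.011,0,0.014,0,0,0,0]]])

```text
t: 43.45
tool_pos: [613.6, 28.6, 109.2]
tcp_rot: [-3.141, 0.671, -3.001]
ft_force: [-0.4, 0.3, -1.9]
gripper_width: 0.683
finger_force: 86.2
```

```bash
python3 - <<'E'
from hold import *
st()
E
```

```text
t43.45 [613.6  28.6 109.2] [-3.141  0.671 -3.001] F [-0.4  0.3 -1.9] M [-0.1   0.88  0.01] g 0.683 86.2 j [ 0.64  0.85 -1.22  2.33  2.07  0.87 -0.3 ]
```

Next I'll lower the last couple of millimetres, release and retreat.

Request:
carry_out(deltas=[[[0.004,0,0.005,0,0,0,0],[0.006,0,0.008,0,0,0,0],[0.006,0,0.008,0,0,0,0],[0.006,0,0.008,0,0,0,0],[0.006,0,0.008,0,0,0,0.72],[0.006,0,0.008,0,0,0,0.76],[0.006,0,0.008,0,0,0,0.85],[0.006,0,0.008,0,0,0,0.9]]])

```text
t: 44.12
tool_pos: [613.6, 28.6, 107.0]
tcp_rot: [-3.141, 0.671, -3.001]
ft_force: [-1.1, 0.9, 0.7]
gripper_width: 0.898
finger_force: 0.0
```

Request:
carry_out(deltas=[[[0,0,0,0,0,0,0.9],[0,0,-0.05,0,0,0,0.9],[0,0,-0.12,0,0,0,0.9],[0,0,-0.22,0,0,0,1],[0,0,-0.34,0,0,0,1],[0,0,-0.46,0,0,0,1],[0,0,-0.54,0,0,0,1],[0,0,-0.54,0,0,0,1]]])

```text
t: 44.78
tool_pos: [545.6, 19.3, 194.0]
tcp_rot: [-3.137, 0.673, -2.998]
ft_force: [0.2, 0.8, -0.3]
gripper_width: 1.002
finger_force: 0.0
```

```bash
python3 - <<'E'
from hold import *
st()
im,K,T=cam("top"); m=masks(im)
for c in blobs(m["white"],20):
    u=c[:,0].mean(0)
    if 230<u[0]<410 and 210<u[1]<300: print(u.round(),rect(c,K,T,18))
im,K,T=cam("wrist","w13"); m=masks(im)
e=np.array([np.cos(RY),np.sin(RY),0]);c=np.r_[RC+[1,0],0]
g=cv2.cvtColor(im,cv2.COLOR_BGR2GRAY)
for s in(64,32): print("expected top rear/front edge",s,proj(c+e*(s-9)+[0,0,118],K,T).round(1),proj(c+e*(s+9)+[0,0,118],K,T).round(1),"lat",proj(c+e*(s-9)-30*np.array([-e[1],e[0],0])+[0,0,118],K,T).round(0))
u=int(proj(c+e*32+[0,0,118],K,T)[0]); print([(v,int(g[v,u])) for v in range(160,300,3)])
cc=[492.5,-193.5]
plan(([530,-30,270],tool(3.1,-.2)),([530,-120,250],tool(3.0,.3)),pick2(cc,-.24,100,a=.9))
E
```

```text
t44.78 [545.6  19.3 194. ] [-3.137  0.673 -2.998] F [ 0.2  0.8 -0.3] M [-0.08  0.75 -0.03] g 1.002 0.0 j [ 0.8   0.59 -1.34  2.41  1.88  0.69 -0.25]
[303. 295.] (371.5, 70.9, 64.6, 51.3, np.float64(0.02))
[383. 262.] (490.4, -194.5, 111.2, 61.5, np.float64(-0.239))
[316. 211.] (663.1, 34.0, 65.8, 24.3, np.float64(-1.41))
[318. 225.] (613.5, 27.3, 134.2, 95.2, np.float64(0.137))
[377. 213.] (660.3, -175.2, 69.1, 66.6, np.float64(-0.451))
expected top rear/front edge 64 [316.6 279.6] [316.4 290.8] lat [276. 279.]
expected top rear/front edge 32 [316.8 256.2] [316.7 270. ] lat [272. 256.]
[(160, 161), (163, 135), (166, 84), (169, 77), (172, 80), (175, 76), (178, 80), (181, 79), (184, 79), (187, 93), (190, 131), (193, 160), (196, 139), (199, 43), (202, 28), (205, 26), (208, 28), (211, 24), (214, 147), (217, 130), (220, 27), (223, 26), (226, 25), (229, 25), (232, 27), (235, 28), (238, 26), (241, 168), (244, 192), (247, 192), (250, 191), (253, 207), (256, 255), (259, 255), (262, 255), (265, 255), (268, 251), (271, 192), (274, 193), (277, 242), (280, 255), (283, 255), (286, 255), (289, 248), (292, 113), (295, 115), (298, 115)]
row [-0.149, -0.23, -0.377] [0.05, 0.314, 0.111] rows needed 4.0
row [0.002, -0.45, 0.102] [-0.003, 0.333, 0.067] rows needed 4.1
row [-0.303, -0.412, 0.691] [-0.038, 0.4, 0.055] rows needed 4.9
```

Both cassettes sit at the expected seated height: the top faces are at rows 254–270 and 276–290, against predicted 256–270 and 280–291. Cassette C is next.

Request:
carry_out(deltas=[[[-0.03,-0.05,-0.09,0.01,0.07,0.02,1],[-0.06,-0.1,-0.18,0.02,0.14,0.04,1],[-0.1,-0.16,-0.27,0.03,0.21,0.07,1],[-0.149,-0.23,-0.377,0.05,0.28,0.1,1],[-0.149,-0.23,-0.377,0.05,0.314,0.111,1],[-0.149,-0.23,-0.377,0.05,0.314,0.111,1],[-0.149,-0.23,-0.377,0.05,0.314,0.111,1],[-0.149,-0.23,-0.377,0.05,0.314,0.111,1]]])

```text
t: 45.55
tool_pos: [532.7, -30.2, 270.0]
tcp_rot: [3.136, 0.194, 3.095]
ft_force: [0.7, -0.2, -0.4]
gripper_width: 1.003
finger_force: 0.0
```

Request:
carry_out(deltas=[[[0,-0.09,0.02,0,0.07,0.013,1],[0,-0.18,0.04,0,0.14,0.027,1],[0,-0.27,0.06,0,0.21,0.04,1],[0,-0.36,0.08,0,0.28,0.055,1],[0.002,-0.45,0.102,-0.003,0.333,0.067,1],[0.002,-0.45,0.102,-0.003,0.333,0.067,1],[0.002,-0.45,0.102,-0.003,0.333,0.067,1],[0.002,-0.45,0.102,-0.003,0.333,0.067,1]]])

```text
t: 46.22
tool_pos: [530.0, -118.8, 247.8]
tcp_rot: [3.141, -0.301, 3.003]
ft_force: [-0.6, 0.5, -0.4]
gripper_width: 1.003
finger_force: 0.0
```

```bash
python3 - <<'E'
from hold import *
st()
im,K,T=cam("wrist"); m=masks(im)
for c in blobs(m["white"],800): print("wr",c[:,0].mean(0).round(),rect(c,K,T,18))
plan(pick2([492.5,-193.5],-.24,100,a=.9))
E
```

```text
t46.22 [ 530.  -118.8  247.8] [ 3.141 -0.301  3.003] F [-0.6  0.5 -0.4] M [-0.05 -0.31 -0.04] g 1.003 0.0 j [ 0.75  0.77 -1.18  1.52  0.55  1.58  0.96]
wr [277. 400.] (647.7, -174.2, 71.6, 44.1, np.float64(1.504))
wr [444. 271.] (539.5, 17.9, 65.2, 64.2, np.float64(-1.433))
wr [521. 284.] (568.5, 90.7, 141.4, 10.9, np.float64(0.139))
wr [239. 250.] (491.9, -193.3, 110.2, 60.5, np.float64(-0.242))
wr [379. 120.] (380.4, -44.3, 271.0, 63.0, np.float64(-1.542))
row [-0.301, -0.419, 0.684] [-0.039, 0.4, 0.057] rows needed 4.9
```

Cassette C now lies at (492,-193). A 52° lean there would bring the gripper within a few mm of the tube standing in the holder. I'll first shift C to open bench near (480,-260) with a near-vertical grip, then pick it as I did the others.

```bash
python3 - <<'E'
from hold import *
c=[491.9,-193.3]
plan(pick2(c,-.242,80,d=0,a=.3),pick2(c,-.242,15,d=0,a=.3))
print("carry"); plan(pick2(c,-.242,55,d=0,a=.3),pick2([480,-260],0,55,d=0,a=.3),pick2([480,-260],0,16,d=0,a=.3),start=pick2(c,-.242,15,d=0,a=.3))
E
```

```text
row [-0.119, -0.396, 0.845] [-0.02, -0.0, 0.066] rows needed 4.5
row [-0.096, -0.0, 0.31] [0.0, 0.0, 0.0] rows needed 1.6
carry
row [0.059, 0.0, -0.191] [0.0, 0.0, 0.0] rows needed 1.0
row [-0.021, -0.338, -0.007] [0.048, 0.0, -0.154] rows needed 1.9
row [-0.058, -0.0, 0.186] [0.0, 0.0, 0.0] rows needed 0.9
```

Request:
carry_out(deltas=[[[-0.02,-0.08,0.17,0,0,0.015,0.9],[-0.05,-0.16,0.34,-0.01,0,0.03,0.9],[-0.07,-0.24,0.51,-0.01,0,0.045,0.85],[-0.1,-0.33,0.69,-0.02,0,0.06,0.85],[-0.119,-0.396,0.845,-0.02,0,0.066,0.85],[-0.119,-0.396,0.845,-0.02,0,0.066,0.85],[-0.119,-0.396,0.845,-0.02,0,0.066,0.85],[-0.119,-0.396,0.845,-0.02,0,0.066,0.85]]])

```text
t: 46.93
tool_pos: [493.0, -192.5, 82.3]
tcp_rot: [3.14, -0.299, 2.9]
ft_force: [1.1, 1.2, 0.9]
gripper_width: 0.847
finger_force: 0.0
```

```bash
python3 - <<'E'
from hold import *
c=[491.9,-193.3]
st()
im,K,T=cam("wrist"); m=masks(im)
for k in blobs(m["white"],800): print("wr",k[:,0].mean(0).round(),rect(k,K,T,18))
plan(pick2(c,-.242,30,d=0,a=.3),pick2(c,-.242,16,d=0,a=.3))
E
```

```text
t46.93 [ 493.  -192.5   82.3] [ 3.14  -0.299  2.9  ] F [1.1 1.2 0.9] M [-0.04 -0.29  0.03] g 0.847 0.0 j [ 0.87  0.93 -1.07  1.73  0.71  1.3   0.88]
wr [312. 286.] (478.1, -189.9, 80.9, 59.3, np.float64(-0.243))
wr [487.  57.] (376.3, -74.8, 208.5, 48.6, np.float64(1.446))
row [-0.071, -0.006, 0.254] [0.001, 0.001, 0.0] rows needed 1.3
row [-0.021, -0.0, 0.067] [0.0, 0.0, 0.0] rows needed 0.3
```

Request:
carry_out(deltas=[[[-0.024,-0.006,0.085,0,0,0,0.85],[-0.048,-0.006,0.17,0,0,0,0.85],[-0.071,-0.006,0.254,0,0,0,0.85],[-0.092,-0.006,0.321,0,0,0,0.8],[-0.092,-0.006,0.321,0,0,0,0.76],[-0.092,-0.006,0.321,0,0,0,0.72],[-0.092,-0.006,0.321,0,0,0,0],[-0.092,-0.006,0.321,0,0,0,0]]], squeeze=50)

```text
t: 47.65
tool_pos: [490.7, -193.8, 13.8]
tcp_rot: [3.14, -0.301, 2.899]
ft_force: [0.8, 0.9, 10.1]
gripper_width: 0.692
finger_force: 59.3
```

Request:
carry_out(deltas=[[[0,0,0,0,0,0,0],[0,0,0,0,0,0,0],[0.02,0,-0.06,0,0,0,0],[0.04,0,-0.12,0,0,0,0],[0.059,0,-0.191,0,0,0,0],[0.059,0,-0.191,0,0,0,0],[0.059,0,-0.191,0,0,0,0],[0.059,0,-0.191,0,0,0,0]]])

```text
t: 48.32
tool_pos: [490.2, -195.1, 53.7]
tcp_rot: [-3.141, -0.301, 2.897]
ft_force: [-0.0, -0.1, -2.3]
gripper_width: 0.689
finger_force: 55.1
```

Request:
carry_out(deltas=[[[0,-0.05,0,0.01,0,-0.03,0],[-0.01,-0.11,0,0.02,0,-0.06,0],[-0.01,-0.18,0,0.03,0,-0.09,0],[-0.02,-0.25,-0.005,0.04,0,-0.12,0],[-0.021,-0.338,-0.007,0.048,0,-0.154,0],[-0.021,-0.338,-0.007,0.048,0,-0.154,0],[-0.021,-0.338,-0.007,0.048,0,-0.154,0],[-0.021,-0.338,-0.007,0.048,0,-0.154,0]]])

```text
t: 48.98
tool_pos: [478.1, -260.8, 53.4]
tcp_rot: [3.141, -0.302, 3.139]
ft_force: [0.9, 0.5, -1.9]
gripper_width: 0.688
finger_force: 55.0
```

```bash
python3 - <<'E'
from hold import *
st()
plan(pick2([480,-260],0,17.5,d=0,a=.3))
E
```

```text
t48.98 [ 478.1 -260.8   53.4] [ 3.141 -0.302  3.139] F [ 0.9  0.5 -1.9] M [ 0.06 -0.44  0.03] g 0.688 55.0 j [ 0.93  0.98 -1.07  1.73  0.84  1.34  1.14]
row [-0.062, 0.004, 0.169] [0.001, -0.001, -0.002] rows needed 0.9
```

Request:
carry_out(deltas=[[[-0.02,0,0.06,0,0,0,0],[-0.04,0,0.12,0,0,0,0],[-0.055,0,0.176,0,0,0,0],[-0.057,0,0.184,0,0,0,0],[-0.057,0,0.184,0,0,0,0.8],[-0.057,0,0.184,0,0,0,0.85],[-0.057,0,0.184,0,0,0,0.88],[-0.057,0,0.184,0,0,0,0.88]]])

```text
t: 49.65
tool_pos: [478.1, -261.3, 14.9]
tcp_rot: [3.141, -0.302, 3.14]
ft_force: [-0.1, -0.3, -0.4]
gripper_width: 0.878
finger_force: 0.0
```

Request:
carry_out(deltas=[[[0.02,0,-0.07,0,0,0,0.88],[0.05,0,-0.16,0,0,0,0.88],[0.1,0,-0.32,0,0,0,0.88],[0.16,0,-0.5,0,0,0,0.9],[0.22,0,-0.7,0,0,0,0.9],[0.22,0,-0.7,0,0,0,0.9],[0.22,0,-0.7,0,0,0,0.9],[0.22,0,-0.7,0,0,0,0.9]]])

```text
t: 50.32
tool_pos: [477.7, -261.6, 163.4]
tcp_rot: [-3.14, -0.3, 3.139]
ft_force: [0.0, 0.3, -0.8]
gripper_width: 0.901
finger_force: 0.0
```

```bash
python3 - <<'E'
from hold import *
st()
im,K,T=cam("wrist"); m=masks(im)
best=[rect(k,K,T,18) for k in blobs(m["white"],800)]; print(best)
b=min(best,key=lambda r:abs(r[2]-110)+abs(r[3]-60)+abs(r[0]-478)+abs(r[1]+260)); print(b)
plan(pick2(b[:2],b[4],100,a=.9),pick2(b[:2],b[4],30,a=.9),pick2(b[:2],b[4],14.5,a=.9))
E
```

```text
t50.32 [ 477.7 -261.6  163.4] [-3.14  -0.3    3.139] F [ 0.   0.3 -0.8] M [-0.   -0.26 -0.02] g 0.901 0.0 j [ 0.96  0.85 -1.14  1.65  0.71  1.48  1.22]
[(551.6, -12.8, 86.3, 23.5, np.float64(0.149)), (478.5, -261.5, 109.5, 60.9, np.float64(-0.003)), (376.4, -91.9, 179.5, 61.9, np.float64(1.558))]
(478.5, -261.5, 109.5, 60.9, np.float64(-0.003))
row [-0.308, 0.0, 0.231] [-0.001, 0.399, 0.0] rows needed 4.8
row [-0.274, -0.0, 0.218] [0.0, 0.0, 0.0] rows needed 1.7
row [-0.061, -0.0, 0.048] [0.0, 0.0, 0.0] rows needed 0.4
```

Request:
carry_out(deltas=[[[-0.06,0,0.04,0,0.07,0,0.85],[-0.12,0,0.09,0,0.14,0,0.85],[-0.18,0,0.14,0,0.21,0,0.85],[-0.24,0,0.19,0,0.28,0,0.85],[-0.308,0,0.231,0,0.34,0,0.85],[-0.308,0,0.231,0,0.399,0,0.85],[-0.308,0,0.231,0,0.399,0,0.85],[-0.308,0,0.231,0,0.399,0,0.85]]])

```text
t: 51.03
tool_pos: [522.9, -260.1, 97.2]
tcp_rot: [3.141, -0.906, -3.141]
ft_force: [0.5, 0.3, 0.1]
gripper_width: 0.847
finger_force: 0.0
```

```bash
python3 - <<'E'
from hold import *
st()
im,K,T=cam("wrist"); m=masks(im)
print([rect(k,K,T,18) for k in blobs(m["white"],800)])
b=[478.5,-261.5]
plan(pick2(b,0,30,a=.9),pick2(b,0,14.5,a=.9))
E
```

```text
t51.03 [ 522.9 -260.1   97.2] [ 3.141 -0.906 -3.141] F [0.5 0.3 0.1] M [ 0.01 -0.81 -0.04] g 0.847 0.0 j [ 0.52  1.14 -0.63  1.11  0.55  1.98  1.45]
[(480.9, -261.1, 112.1, 60.1, np.float64(-0.001)), (384.7, -83.1, 198.2, 41.5, np.float64(-1.474)), (294.5, -435.0, 48.0, 46.7, np.float64(1.214)), (281.6, -373.0, 115.1, 74.1, np.float64(-0.36))]
row [-0.267, -0.004, 0.213] [-0.0, -0.002, -0.0] rows needed 1.6
row [-0.061, -0.0, 0.048] [0.0, 0.0, 0.0] rows needed 0.4
```

Request:
carry_out(deltas=[[[-0.07,0,0.055,0,0,0,0.85],[-0.14,0,0.11,0,0,0,0.85],[-0.2,-0.004,0.16,0,0,0,0.85],[-0.267,-0.004,0.213,0,0,0,0.85],[-0.3,-0.004,0.238,0,0,0,0.82],[-0.325,-0.004,0.259,0,0,0,0.8],[-0.325,-0.004,0.259,0,0,0,0.8],[-0.325,-0.004,0.259,0,0,0,0.8]]])

```text
t: 51.75
tool_pos: [522.7, -262.3, 16.5]
tcp_rot: [3.141, -0.9, 3.14]
ft_force: [-0.5, -0.6, -0.2]
gripper_width: 0.8
finger_force: 0.0
```

Request:
carry_out(deltas=[[[0,0,0,0,0,0,0.76],[0,0,0,0,0,0,0.74],[0,0,0,0,0,0,0.7],[0,0,0,0,0,0,0],[0,0,0,0,0,0,0],[0,0,0,0,0,0,0],[0,0,0,0,0,0,0],[0,0,0,0,0,0,0]]], squeeze=80)

```text
t: 52.42
tool_pos: [523.6, -262.2, 17.8]
tcp_rot: [-3.141, -0.898, 3.139]
ft_force: [5.0, 0.0, 6.0]
gripper_width: 0.678
finger_force: 86.3
```

```bash
python3 - <<'E'
from hold import *
import c; c.RC=RC+[1.0,0.1]
st()
p,R,_=cur()
plan((p+[-10,5,130],R),([510,-150,245],tool(3.2,.25)),([545,-60,250],tool(3.25,-.3)),c.place2(0,215,off=8,t=np.pi/2-.9))
E
```

```text
t52.42 [ 523.6 -262.2   17.8] [-3.141 -0.898  3.139] F [5. 0. 6.] M [ 0.09 -0.41 -0.06] g 0.678 86.3 j [ 0.52  1.23 -0.62  1.11  0.59  1.89  1.43]
row [0.54, 0.025, -0.366] [0.0, 0.0, 0.0] rows needed 3.1
row [0.392, 0.536, -0.288] [0.022, -0.432, -0.034] rows needed 5.2
row [-0.189, 0.439, -0.074] [-0.001, -0.367, -0.034] rows needed 4.4
row [-0.165, 0.399, 0.234] [-0.009, -0.247, -0.017] rows needed 3.0
```

Request:
carry_out(deltas=[[[0.05,0,-0.035,0,0,0,0],[0.13,0.005,-0.09,0,0,0,0],[0.23,0.01,-0.155,0,0,0,0],[0.34,0.015,-0.23,0,0,0,0],[0.45,0.02,-0.305,0,0,0,0],[0.54,0.025,-0.366,0,0,0,0],[0.54,0.025,-0.366,0,0,0,0],[0.54,0.025,-0.366,0,0,0,0]]])

```text
t: 53.08
tool_pos: [513.5, -257.2, 148.4]
tcp_rot: [-3.139, -0.897, 3.138]
ft_force: [-0.2, -0.2, -2.5]
gripper_width: 0.685
finger_force: 85.7
```

Request:
carry_out(deltas=[[[0.06,0.08,-0.05,0,-0.06,-0.005,0],[0.12,0.16,-0.09,0,-0.12,-0.01,0],[0.18,0.24,-0.14,0.01,-0.19,-0.015,0],[0.25,0.33,-0.19,0.01,-0.26,-0.02,0],[0.32,0.43,-0.24,0.02,-0.33,-0.03,0],[0.392,0.536,-0.288,0.022,-0.4,-0.034,0],[0.392,0.536,-0.288,0.022,-0.432,-0.034,0],[0.392,0.536,-0.288,0.022,-0.432,-0.034,0]]])

```text
t: 53.75
tool_pos: [508.4, -149.4, 245.6]
tcp_rot: [-3.14, -0.248, -3.082]
ft_force: [0.5, -1.0, -1.4]
gripper_width: 0.679
finger_force: 86.0
```

Request:
carry_out(deltas=[[[-0.03,0.07,-0.01,0,-0.06,-0.005,0],[-0.06,0.14,-0.02,0,-0.12,-0.01,0],[-0.09,0.22,-0.035,0,-0.18,-0.016,0],[-0.12,0.29,-0.05,0,-0.24,-0.022,0],[-0.15,0.36,-0.06,0,-0.3,-0.028,0],[-0.189,0.439,-0.074,0,-0.367,-0.034,0],[-0.189,0.439,-0.074,0,-0.367,-0.034,0],[-0.189,0.439,-0.074,0,-0.367,-0.034,0]]])

```text
t: 54.42
tool_pos: [543.2, -60.8, 247.1]
tcp_rot: [-3.141, 0.294, -3.033]
ft_force: [1.2, -1.5, -1.9]
gripper_width: 0.678
finger_force: 86.0
```

```bash
python3 - <<'E'
from hold import *
import c; c.RC=RC+[1.0,0.1]
st()
plan(c.place2(0,210,off=11,t=np.pi/2-.9)); print(c.place2(0,210,off=11)[0])
E
```

```text
t54.42 [543.2 -60.8 247.1] [-3.141  0.294 -3.033] F [ 1.2 -1.5 -1.9] M [-0.07  0.37  0.01] g 0.678 86.0 j [ 0.67  0.34 -0.81  2.01  0.4   0.63  1.31]
row [-0.159, 0.401, 0.242] [-0.009, -0.251, -0.017] rows needed 3.0
[np.float64(578.6030681414402), np.float64(23.79770972515174), 210]
```

Request:
carry_out(deltas=[[[-0.02,0.06,0.04,0,-0.04,0,0],[-0.05,0.12,0.07,0,-0.08,-0.005,0],[-0.08,0.19,0.11,0,-0.12,-0.01,0],[-0.11,0.26,0.16,-0.005,-0.16,-0.013,0],[-0.13,0.33,0.2,-0.009,-0.21,-0.017,0],[-0.159,0.401,0.242,-0.009,-0.251,-0.017,0],[-0.159,0.401,0.242,-0.009,-0.251,-0.017,0],[-0.159,0.401,0.242,-0.009,-0.251,-0.017,0]]])

```text
t: 55.08
tool_pos: [571.4, -9.0, 210.6]
tcp_rot: [-3.088, 0.572, -3.006]
ft_force: [0.1, -0.7, -1.8]
gripper_width: 0.679
finger_force: 86.0
```

```bash
python3 - <<'E'
from hold import *
import c; c.RC=RC+[1.0,0.1]
st()
plan(c.place2(0,176,off=11,t=np.pi/2-.9))
E
```

```text
t55.08 [571.4  -9.  210.6] [-3.088  0.572 -3.006] F [ 0.1 -0.7 -1.8] M [-0.06  0.76 -0.05] g 0.679 86.0 j [ 0.38  0.33 -0.59  2.26  1.5   0.24  0.13]
row [0.045, 0.167, 0.168] [-0.036, -0.066, 0.001] rows needed 1.2
```

Request:
carry_out(deltas=[[[-0.01,0.04,0.01,-0.01,-0.015,0,0],[-0.02,0.08,0.02,-0.02,-0.03,0,0],[-0.03,0.12,0.03,-0.03,-0.05,0,0],[-0.036,0.167,0.042,-0.036,-0.066,0,0],[-0.036,0.167,0.042,-0.036,-0.066,0,0],[-0.036,0.167,0.042,-0.036,-0.066,0,0],[-0.036,0.167,0.042,-0.036,-0.066,0,0],[-0.036,0.167,0.042,-0.036,-0.066,0,0]]])

```text
t: 55.75
tool_pos: [577.4, 25.8, 207.2]
tcp_rot: [3.141, 0.671, -3.003]
ft_force: [-0.1, -0.6, -1.7]
gripper_width: 0.678
finger_force: 86.0
```

```bash
python3 - <<'E'
from hold import *
import c; c.RC=RC+[1.0,0.1]
st()
plan(c.place2(0,176,off=11,t=np.pi/2-.9))
E
```

```text
t55.75 [577.4  25.8 207.2] [ 3.141  0.671 -3.003] F [-0.1 -0.6 -1.7] M [-0.17  0.85  0.03] g 0.678 86.0 j [ 0.51  0.4  -0.84  2.33  2.04  0.36 -0.42]
row [0.093, -0.011, 0.125] [0.001, 0.0, 0.001] rows needed 0.7
```

Request:
carry_out(deltas=[[[0.02,0,0.025,0,0,0,0],[0.04,-0.005,0.05,0,0,0,0],[0.06,-0.011,0.08,0,0,0,0],[0.08,-0.011,0.105,0,0,0,0],[0.093,-0.011,0.125,0,0,0,0],[0.093,-0.011,0.125,0,0,0,0],[0.093,-0.011,0.125,0,0,0,0],[0.093,-0.011,0.125,0,0,0,0]]])

```text
t: 56.42
tool_pos: [577.9, 24.8, 176.2]
tcp_rot: [3.14, 0.672, -3.001]
ft_force: [-0.3, -0.6, -2.3]
gripper_width: 0.675
finger_force: 86.0
```

```bash
python3 - <<'E'
from hold import *
st()
im,K,T=cam("wrist")
hsv=cv2.cvtColor(im,cv2.COLOR_BGR2HSV)
print([(v,hsv[v,314].tolist()) for v in range(112,172,3)])
e=np.array([np.cos(RY),np.sin(RY),0]);c=np.r_[RC+[1,0],0]
for x,z in((-16,71),(16,71)): print(x,z,proj(c+e*x+[0,0,z],K,T).round(1))
p,_,_=cur()
for f in(-1,2): print(f,proj(p+e*f+[0,0,-100],K,T),proj(p+e*f+[0,0,71-p[2]],K,T))
print(held(im,K,T))
cv2.imwrite("pics/w14.png",cv2.resize(im[0:260,140:490],None,fx=2,fy=2))
E
```

```text
t56.42 [577.9  24.8 176.2] [ 3.14   0.672 -3.001] F [-0.3 -0.6 -2.3] M [-0.1   0.9   0.04] g 0.675 86.0 j [ 0.53  0.5  -0.9   2.36  2.14  0.48 -0.51]
[(112, [109, 196, 148]), (115, [109, 190, 149]), (118, [109, 193, 148]), (121, [109, 198, 147]), (124, [109, 197, 149]), (127, [109, 192, 153]), (130, [109, 194, 171]), (133, [109, 189, 192]), (136, [109, 187, 195]), (139, [109, 188, 191]), (142, [109, 196, 236]), (145, [109, 200, 158]), (148, [109, 189, 151]), (151, [109, 198, 147]), (154, [112, 134, 150]), (157, [30, 11, 193]), (160, [26, 9, 193]), (163, [36, 7, 180]), (166, [26, 10, 180]), (169, [15, 9, 60])]
-16 71 [313.7 141. ]
16 71 [313.7 182.2]
-1 [315.84081865 152.59764235] [315.82351678 146.13482782]
2 [315.81083865 156.78385819] [315.79419862 150.33627689]
[(275, 170, 84, 25), (271, 202, 91, 28), (267, 238, 98, 32), (262, 278, 107, 43)]
```

The bottom edge (row ~154.5) is about 1 mm short of slot centre, so I'll shift forward 1 mm and lower.

Request:
carry_out(deltas=[[[-0.004,0,0.003,0,0,0,0],[0.01,0,0.021,0,0,0,0],[0.025,0,0.041,0,0,0,0],[0.041,0,0.061,0,0,0,0],[0.057,0,0.081,0,0,0,0],[0.074,0,0.101,0,0,0,0],[0.074,0,0.101,0,0,0,0],[0.074,0,0.101,0,0,0,0]]])

```text
t: 57.13
tool_pos: [578.5, 25.0, 150.2]
tcp_rot: [3.139, 0.67, -3.002]
ft_force: [0.3, -0.5, -1.2]
gripper_width: 0.679
finger_force: 86.0
```

```bash
python3 - <<'E'
from hold import *
st()
E
```

```text
t57.13 [578.5  25.  150.2] [ 3.139  0.67  -3.002] F [ 0.3 -0.5 -1.2] M [-0.14  0.89  0.01] g 0.679 86.0 j [ 0.53  0.57 -0.93  2.39  2.21  0.57 -0.56]
```

Request:
carry_out(deltas=[[[0.018,0,0.023,0,0,0,0],[0.038,0,0.048,0,0,0,0],[0.058,0,0.073,0,0,0,0],[0.078,0,0.099,0,0,0,0],[0.1,0,0.126,0,0,0,0],[0.121,0,0.153,0,0,0,0],[0.121,0,0.153,0,0,0,0],[0.121,0,0.153,0,0,0,0]]])

```text
t: 57.8
tool_pos: [578.6, 25.1, 111.2]
tcp_rot: [3.139, 0.67, -3.002]
ft_force: [-0.7, 0.2, -1.9]
gripper_width: 0.682
finger_force: 86.1
```

Request:
carry_out(deltas=[[[0.003,0,0.004,0,0,0,0],[0.006,0,0.008,0,0,0,0],[0.009,0,0.012,0,0,0,0],[0.009,0,0.012,0,0,0,0],[0.009,0,0.012,0,0,0,0],[0.009,0,0.012,0,0,0,0],[0.009,0,0.012,0,0,0,0],[0.009,0,0.012,0,0,0,0]]])

```text
t: 58.47
tool_pos: [579.0, 24.9, 109.1]
tcp_rot: [3.14, 0.672, -3.001]
ft_force: [-0.2, -0.8, -1.3]
gripper_width: 0.679
finger_force: 86.1
```

```bash
python3 - <<'E'
from hold import *
st()
E
```

```text
t58.47 [579.   24.9 109.1] [ 3.14   0.672 -3.001] F [-0.2 -0.8 -1.3] M [-0.11  0.83 -0.04] g 0.679 86.1 j [ 0.51  0.69 -0.94  2.42  2.29  0.71 -0.61]
```

Request:
carry_out(deltas=[[[0.004,0,0.005,0,0,0,0],[0.006,0,0.008,0,0,0,0],[0.006,0,0.008,0,0,0,0],[0.006,0,0.008,0,0,0,0],[0.006,0,0.008,0,0,0,0.72],[0.006,0,0.008,0,0,0,0.76],[0.006,0,0.008,0,0,0,0.85],[0.006,0,0.008,0,0,0,0.9]]])

```text
t: 59.13
tool_pos: [579.0, 24.9, 106.9]
tcp_rot: [3.14, 0.671, -3.001]
ft_force: [0.1, -0.8, 0.5]
gripper_width: 0.901
finger_force: 0.0
```

Request:
carry_out(deltas=[[[0,0,0,0,0,0,0.9],[0,0,-0.05,0,0,0,0.9],[0,0,-0.12,0,0,0,0.9],[-0.05,0,-0.25,0,0,0,1],[-0.15,0,-0.4,0,0,0,1],[-0.25,0,-0.52,0,0,0,1],[-0.35,0,-0.65,0,0,0,1],[-0.35,0,-0.65,0,0,0,1]]])

```text
t: 59.8
tool_pos: [554.4, 20.7, 258.2]
tcp_rot: [-3.14, 0.68, -3.001]
ft_force: [0.6, -0.3, 0.4]
gripper_width: 0.999
finger_force: 0.0
```

```bash
python3 - <<'E'
from hold import *
st()
im,K,T=cam("wrist","w15")
e=np.array([np.cos(RY),np.sin(RY),0]);c=np.r_[RC+[1,0],0]
g=cv2.cvtColor(im,cv2.COLOR_BGR2GRAY)
for s in(64,32,0): print("expected top rear/front edge",s,proj(c+e*(s-9)+[0,0,118],K,T).round(1),proj(c+e*(s+9)+[0,0,118],K,T).round(1))
u=int(proj(c+e*32+[0,0,118],K,T)[0]); v0=int(proj(c+e*-9+[0,0,118],K,T)[1]); print([(v,int(g[v,u])) for v in range(v0-20,min(v0+100,478),3)])
s,Ks,Ts=cam("scene","s15")
z=cv2.resize(s[140:320,140:340],(800,600) if 0 else (660,594),interpolation=cv2.INTER_CUBIC)
cv2.imwrite("pics/s15.png",z)
plan(([500,-120,260],tool(3.1,-.2)),([490,-250,260],tool(2.95,0)),([478.5,-392,250],tool(2.78)))
E
```

```text
t59.80 [554.4  20.7 258.2] [-3.14   0.68  -3.001] F [ 0.6 -0.3  0.4] M [-0.06  0.62  0.02] g 0.999 0.0 j [ 0.51  0.24 -0.75  2.32  1.78  0.18 -0.18]
expected top rear/front edge 64 [315.4 204. ] [315.3 217.6]
expected top rear/front edge 32 [315.5 176. ] [315.4 192.4]
expected top rear/front edge 0 [315.6 142. ] [315.5 162. ]
[(121, 26), (124, 23), (127, 24), (130, 124), (133, 176), (136, 179), (139, 186), (142, 254), (145, 255), (148, 255), (151, 255), (154, 254), (157, 255), (160, 243), (163, 86), (166, 185), (169, 185), (172, 170), (175, 254), (178, 255), (181, 255), (184, 255), (187, 255), (190, 242), (193, 179), (196, 184), (199, 184), (202, 249), (205, 255), (208, 255), (211, 255), (214, 255), (217, 113), (220, 113), (223, 108), (226, 108), (229, 109), (232, 109), (235, 108), (238, 111)]
row [0.269, -0.662, -0.246] [0.051, 0.317, 0.111] rows needed 4.1
row [0.022, -0.652, -0.005] [0.01, 0.133, 0.1] rows needed 3.1
row [-0.079, -0.708, 0.05] [0.0, -0.0, 0.113] rows needed 3.4
```

View pics/s15.png

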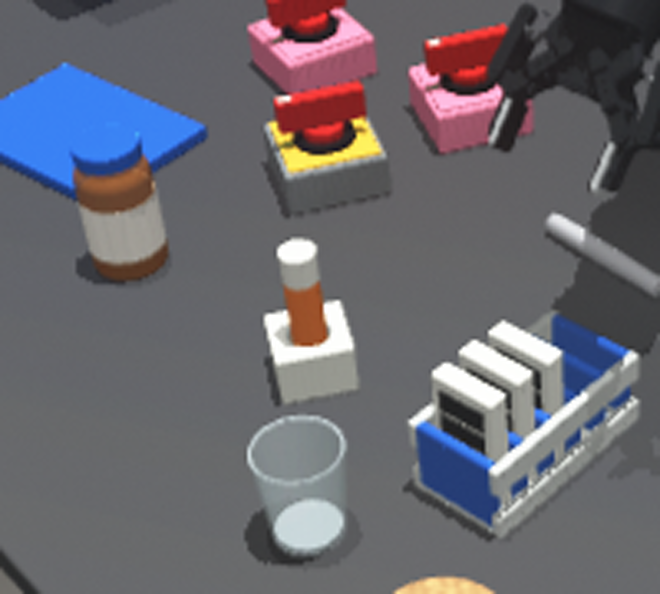

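All three cassettes stand level in slots +64, +32 and 0, with top edges within 1–2 px of the fully seated prediction. The tube is in the holder, at crop (305,300). Next I'll return to the isolator.

Request:
carry_out(deltas=[[[0.05,-0.13,-0.05,0.01,0.06,0.02,1],[0.11,-0.26,-0.1,0.02,0.12,0.04,1],[0.16,-0.4,-0.15,0.03,0.18,0.06,1],[0.22,-0.53,-0.2,0.04,0.24,0.08,1],[0.269,-0.662,-0.246,0.051,0.317,0.111,1],[0.269,-0.662,-0.246,0.051,0.317,0.111,1],[0.269,-0.662,-0.246,0.051,0.317,0.111,1],[0.269,-0.662,-0.246,0.051,0.317,0.111,1]]])

```text
t: 60.57
tool_pos: [495.2, -122.3, 255.6]
tcp_rot: [-3.133, 0.252, 3.117]
ft_force: [0.4, -1.4, -1.3]
gripper_width: 1.004
finger_force: 0.0
```

Request:
carry_out(deltas=[[[0,-0.13,0,0,0.03,0.02,1],[0.01,-0.26,0,0,0.06,0.04,1],[0.01,-0.39,0,0.005,0.09,0.06,1],[0.02,-0.52,-0.005,0.01,0.12,0.08,1],[0.022,-0.652,-0.005,0.01,0.133,0.1,1],[0.022,-0.652,-0.005,0.01,0.133,0.1,1],[0.022,-0.652,-0.005,0.01,0.133,0.1,1],[0.022,-0.652,-0.005,0.01,0.133,0.1,1]]])

```text
t: 61.23
tool_pos: [491.3, -249.8, 257.1]
tcp_rot: [3.142, 0.061, 2.967]
ft_force: [0.2, 0.0, -0.5]
gripper_width: 1.001
finger_force: 0.0
```

Request:
carry_out(deltas=[[[-0.02,-0.14,0.01,0,0,0.02,1],[-0.03,-0.28,0.02,0,0,0.05,1],[-0.05,-0.42,0.03,0,0,0.07,1],[-0.06,-0.56,0.04,0,0,0.09,1],[-0.079,-0.708,0.05,0,0,0.113,1],[-0.079,-0.708,0.05,0,0,0.113,1],[-0.079,-0.708,0.05,0,0,0.113,1],[-0.079,-0.708,0.05,0,0,0.113,1]]])

```text
t: 61.9
tool_pos: [483.7, -391.0, 249.2]
tcp_rot: [3.131, 0.062, 2.798]
ft_force: [-0.1, 0.7, 0.8]
gripper_width: 1.003
finger_force: 0.0
```

```bash
python3 - <<'E'
from hold import *
st()
im,K,T=cam("wrist"); m=masks(im)
y=np.vstack([k for k in blobs(m["yellow"],100)]); print("iso",rect(y,K,T,45))
for k in blobs(m["red"],200):
    r=rect(k,K,T,97)
    if np.hypot(r[0]-478,r[1]+392)<60: print("bar",r)
plan(([478.0,-391.9,88],tool(2.775)))
s,Ks,Ts=cam("scene"); u=proj([656.5,-172,129],Ks,Ts); mm=masks(s)["white"]; col=int(u[0]); print("tube top expected",u.round(1),"white rows",[v for v in range(int(u[1])-12,int(u[1])+12) if mm[v,col]][:1])
E
```

```text
t61.90 [ 483.7 -391.   249.2] [3.131 0.062 2.798] F [-0.1  0.7  0.8] M [ 0.05  0.01 -0.04] g 1.003 0.0 j [ 1.17  0.59 -0.9   1.62  0.49  1.12  1.38]
iso (479.2, -393.0, 88.3, 87.9, np.float64(-0.39))
bar (476.3, -393.8, 84.5, 35.9, np.float64(-0.631))
row [0.076, -0.024, 0.804] [0.008, 0.041, 0.016] rows needed 3.9
tube top expected [229.2 215. ] white rows [212]
```

Request:
carry_out(deltas=[[[0.02,-0.005,0.1,0.008,0.041,0.016,1],[0.03,-0.01,0.2,0.008,0.041,0.016,1],[0.04,-0.015,0.3,0.008,0.041,0.016,1],[0.05,-0.02,0.4,0.008,0.041,0.016,1],[0.05,-0.024,0.5,0.008,0.041,0.016,1],[0.05,-0.024,0.5,0.008,0.041,0.016,1],[0.05,-0.024,0.5,0.008,0.041,0.016,1],[0.05,-0.024,0.5,0.008,0.041,0.016,1]]])

```text
t: 62.67
tool_pos: [479.6, -394.4, 150.3]
tcp_rot: [-3.141, 0.002, 2.774]
ft_force: [-1.1, 0.8, 0.8]
gripper_width: 1.0
finger_force: 0.0
```

```bash
python3 - <<'E'
from hold import *
st()
plan(([478.0,-391.9,88],tool(2.775)))
E
```

```text
t62.67 [ 479.6 -394.4  150.3] [-3.141e+00  2.000e-03  2.774e+00] F [-1.1  0.8  0.8] M [-0.02 -0.03  0.04] g 1.0 0.0 j [ 1.1   0.7  -0.82  1.69  0.59  1.01  1.28]
row [0.013, 0.009, 0.312] [-0.001, 0.001, -0.001] rows needed 1.5
```

Request:
carry_out(deltas=[[[0.013,0.009,0.1,0,0,0,1],[0.013,0.009,0.2,0,0,0,1],[0.013,0.009,0.312,0,0,0,1],[0.013,0.009,0.312,0,0,0,0],[0.013,0.009,0.312,0,0,0,0],[0.013,0.009,0.312,0,0,0,0],[0.013,0.009,0.312,0,0,0,0],[0.013,0.009,0.312,0,0,0,0]]], squeeze=40)

```text
t: 63.33
tool_pos: [477.7, -392.8, 88.2]
tcp_rot: [-3.14, 0.003, 2.773]
ft_force: [-0.9, -0.1, 0.9]
gripper_width: 0.295
finger_force: 0.0
```

Request:
carry_out(deltas=[[[0,0,0,0,0,0,0],[0,0,0,0,0,0,0],[0,0,0,0,0,0,0],[0,0,0,0,0,0,0],[0,0,0,0,0,0,0],[0,0,0,0,0,0,0],[0,0,0,0,0,0,0],[0,0,0,0,0,0,0]]])

```text
t: 64.0
tool_pos: [477.8, -392.0, 87.9]
tcp_rot: [-3.141, 0.002, 2.772]
ft_force: [-0.6, 2.2, 6.9]
gripper_width: 0.157
finger_force: 41.7
```

Request:
carry_out(deltas=[[[0,0,0,0,0,0.06,0],[0,0,0,0,0,0.12,0],[0,0,0,0,0,0.18,0],[0,0,0,0,0,0.24,0],[0,0,0,0,0,0.3,0],[0,0,0,0,0,0.36,0],[0,0,0,0,0,0.42,0],[0,0,0,0,0,0.48,0]]])

```text
t: 64.67
tool_pos: [478.0, -391.7, 87.9]
tcp_rot: [3.14, 0.002, 2.049]
ft_force: [-0.6, 3.3, 6.3]
gripper_width: 0.16
finger_force: 40.2
```

Request:
carry_out(deltas=[[[0,0,0,0,0,0.06,0],[0,0,0,0,0,0.12,0],[0,0,0,0,0,0.18,0],[0,0,0,0,0,0.24,0],[0,0,0,0,0,0.3,0],[0,0,0,0,0,0.36,0],[0,0,0,0,0,0.42,0],[0,0,0,0,0,0.44,0]]])

```text
t: 65.33
tool_pos: [478.5, -391.6, 87.9]
tcp_rot: [3.139, 0.001, 1.389]
ft_force: [1.7, 3.2, 6.0]
gripper_width: 0.16
finger_force: 40.1
```

```bash
python3 - <<'E'
from hold import *
st()
E
```

```text
t65.33 [ 478.5 -391.6   87.9] [3.139e+00 1.000e-03 1.389e+00] F [1.7 3.2 6. ] M [ 0.57 -0.03  0.15] g 0.16 40.1 j [ 0.86  0.69 -0.4   1.76  0.36  0.76  0.09]
```

Request:
carry_out(deltas=[[[0,0,0,0,0,0.02,0],[0,0,0,0,0,0.04,0],[0,0,0,0,0,0.05,0],[0,0,0,0,0,0.06,0],[0,0,0,0,0,0.06,0],[0,0,0,0,0,0.06,0],[0,0,0,0,0,0.06,0],[0,0,0,0,0,0.06,0]]])

```text
t: 66.0
tool_pos: [478.5, -391.7, 87.9]
tcp_rot: [3.139, 0.001, 1.307]
ft_force: [-0.7, 1.8, 7.7]
gripper_width: 0.157
finger_force: 53.1
```

```bash
python3 - <<'E'
from hold import *
st()
E
```

```text
t66.00 [ 478.5 -391.7   87.9] [3.139e+00 1.000e-03 1.307e+00] F [-0.7  1.8  7.7] M [ 0.49 -0.03  1.31] g 0.157 53.1 j [ 0.84  0.68 -0.37  1.76  0.34  0.76  0.03]
```

The on stop is reached: the moment rose to 1.3 N m and the grip force increased. I'll release and rise.

Request:
carry_out(deltas=[[[0,0,0,0,0,0,0.4],[0,0,0,0,0,0,1],[0,0,0,0,0,0,1],[0,0,0,0,0,0,1],[0,0,0,0,0,0,1],[0,0,-0.15,0,0,0,1],[0,0,-0.3,0,0,0,1],[0,0,-0.45,0,0,0,1]]])

```text
t: 66.67
tool_pos: [476.6, -392.0, 177.2]
tcp_rot: [-3.141, 0.0, 1.303]
ft_force: [1.0, -0.3, 0.5]
gripper_width: 0.999
finger_force: 0.0
```

Request:
carry_out(deltas=[[[0,0,-0.1,0,0,0,1],[0,0,-0.25,0,0,0,1],[0,0,-0.4,0,0,0,1],[0,0,-0.6,0,0,0,1],[0,0,-0.6,0,0,0,1],[0,0,-0.6,0,0,0,1],[0,0,-0.6,0,0,0,1],[0,0,-0.6,0,0,0,1]]])

```text
t: 67.33
tool_pos: [476.2, -392.0, 295.2]
tcp_rot: [-3.14, 0.0, 1.303]
ft_force: [0.1, -0.2, 0.1]
gripper_width: 1.002
finger_force: 0.0
```

```bash
python3 - <<'E'
from hold import *
st()
im,K,T=cam("wrist"); r=masks(im)["red"]
# bar line: midpoints of the bar outside the hub
k=[c for c in blobs(r,200) if np.hypot(*(np.array(rect(c,K,T,97)[:2])-[478,-392]))<45][0]; x,y,w,h=cv2.boundingRect(k); M=np.zeros(r.shape,np.uint8); cv2.drawContours(M,[k],-1,1,-1)
pts=[]
for v in list(range(y+3,y+int(.22*h)))+list(range(y+int(.75*h),y+h-12)):
    q=np.where(M[v])[0]; pts.append(ray((q.mean(),v),K,T,97)[:2])
vx,vy,_,_=cv2.fitLine(np.float32(pts),cv2.DIST_L2,0,.01,.01).ravel(); print("bar angle",np.arctan2(vy,vx)%np.pi,(x,y,w,h))
im,K,T=cam("top","t16"); cv2.imwrite("pics/t16.png",cv2.resize(im[160:345,190:530],None,fx=2.3,fy=2.3,interpolation=cv2.INTER_CUBIC))
E
```

```text
t67.33 [ 476.2 -392.   295.2] [-3.14   0.     1.303] F [ 0.1 -0.2  0.1] M [ 0.   -0.05  0.09] g 1.002 0.0 j [ 0.89  0.48 -0.44  1.52  0.21  1.2   0.14]
bar angle 1.3510662 (298, 169, 40, 90)
```

View pics/t16.png

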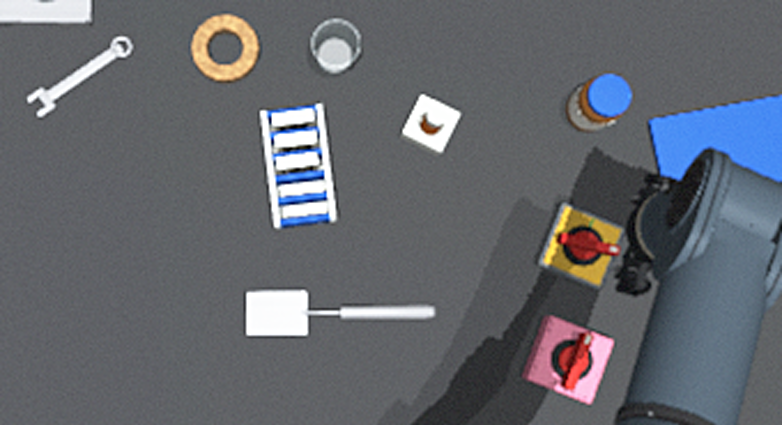

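The top view shows an empty bench except for the fixtures and bystanders, all where they were. The tube is in the holder at (430,122), three cassettes are in the rack at (298,165), and the isolator bar at (585,245) is at its on stop (measured 1.351 rad). Handing in.

```bash
python3 -c "
from workcell import arm
print(arm.finish_job())"
```

```text
the job is handed in; nothing more can be done
None
```

I turned the isolator off, stood the three cassettes present in their own rack slots and the tube in the holder, turned the isolator back to its on stop, and handed the job in at about 67 s; `finish_job()` returned no verdict.

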